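# Unlock the control box with its key and swing the lid open

### The job

Open the splitting machine's grey control box: turn the black wing key in its lid a full quarter turn counterclockwise (seen from above) to release the latch, then swing the lid up and back until it stands upright or leans back, and let go so that it stays open. Do not knock over or push away the glue tin, the tape measure or the cream thread spool.

Things in the scene. Friction and masses are not known exactly. Their poses are not given: they have to be found in the camera images.
- control_box: Grey steel control box fixed to the bench, 130 (x) x 150 (y) x 70 mm high without its lid. Origin: centre of its underside, on the bench. Its x axis points from its front (key side, towards the robot) to its hinge side, z up. It stands either left or right of the splitting machine, turned up to 26 degrees.
- lid (a joint): Angle of the lid about the hinge at the box's far (+x) top edge, rad: 0 shut, 1.57 upright, 1.9 leaning back on its stop; grows as the front edge rises. Flat plate 142 x 154 x 5 mm, top 75 mm above the bench when shut, 0.22 kg, no handle but the key. A stiff hinge (0.25 N m friction) holds it at any angle. Locked, it lifts no more than about 2 mm.
- lid_hinge (a point): Middle of the lid's hinge line, 72.5 mm above the bench, half-way through the lid's thickness; the hinge line runs along the box's y axis.
- lid_edge (a point): Middle of the lid's free front edge (a rolled edge 10 mm thick), 140 mm from the hinge line; it moves with the lid.
- key (a joint): Turn of the key, rad: 0 locked (wing parallel to the lid's front edge, yellow mark towards the red dot), 1.57 unlocked, on its stop (wing square to the front edge, yellow mark towards the green dot). Grows counterclockwise from above; starts at 0 to 0.3. The latch lets go at about 1.25. It stays where it is left (0.06 N m friction).
- key_grip (a point): Centre of the key's black wing, on the key's axis, 33 mm above the lid's top (108 mm above the bench), 97 mm from the hinge line. Wing: upright plate 64 long, 10 thick, 26 mm high (20 to 46 mm above the lid). Axes: y along the wing to its yellow mark, z out of the lid. It cannot be pulled out; unlocked, pinched across its 10 mm, it serves to lift the lid, pivoting between the pads.
- glue_tin_mid (a point): Centre of a white glue tin, 110 mm across, 124 mm high, loose; it stands on the side of the machine where the box is not. Leave it alone.
- tape_measure_mid (a point): Centre of a black tape measure, 58 x 74 x 29 mm, loose at the far left of the bench. Leave it alone.
- thread_spool_3_mid (a point): Centre of a cream thread spool standing upright, 40 mm across, 45 mm high, with a loose end of thread, right of the splitting machine. Leave it alone.

How it is judged:
By the outcome, as a careful person would: the job done as asked, in the order asked, and still so for the second after the job is handed in, with the robot touching nothing.
It also fails if it takes over 56 s, if anything falls off the work surface, if the arm or the gripper's body presses on something with over 40 N, if the wrist force passes 120 N, or if a joint passes its speed limit or range.

### The arm

A 7-joint arm with a two-finger parallel gripper is mounted at the origin on the work surface; the furniture and walls round the work are solid. World frame = base frame: x ahead of the robot, y to its left, z up, the work surface at z = 0. Lengths are in m, angles in rad, forces in N, time in s.
With the tool pointing down it reaches from about 0.425 to 0.875 m from the base axis. Payload 9.9 kg.
Tool frame: the origin (TCP) lies on the mounting face of the last link; the fingertips stand 173 mm ahead of it and the grasp point (between the pads) lies 155 mm ahead of it (r.pinch_z is the distance from the TCP to the grasp point, in m); z points along the fingers, y is the direction in which the jaws open and shut (so a half turn about z gives the same grasp; the last joint's range is limited). The gripper opens to 85 mm and grips with 20 to 120 N. Pads are 22 mm wide; open, the fingers measure 114 mm over their backs; the gripper's body (76 mm by 85 mm) begins 54 mm behind the grasp point. The pads swing forward as they close: fully open they stand 13 mm farther back than shut.
Start: joints at [-1.259, 0.576, 0.025, 1.437, -0.015, 1.129, -0.057], TCP at [0.26, 0.623, 0.405] pointing down, gripper open.
Joint ranges: [-2.76, 2.76], [-0.34, 2.15], [-1.52, 1.57], [0.19, 2.46], [-1.09, 4.23], [0.17, 1.99], [-2.82, 2.82]. Speed limits (rad/s): [2.22, 2.22, 3.01, 3.01, 3.14, 3.14, 3.14].

### API

Orientations are given as a unit quaternion [x, y, z, w].
In Python, from bench import r gives the robot as it stands.
- The arm moves only by the shell command python3 -m crank 'ROWS'. ROWS is JSON, a list of rows, each an object of numbers: "hand": the closure, from 0 (fully open) to 1 (shut); "dx", "dy", "dz": the shift along the tool's x, y, z in units of 3 cm (1.0 is 3 cm); "wx", "wy", "wz": the turn, a rotation vector about the tool's x, y, z in units of 0.15 rad (1.0 is 0.15 rad). In form: [{"hand": .., "dx": .., "dy": .., "dz": .., "wx": .., "wy": .., "wz": ..}, ...]. A call has 1 to 20 rows; each row shifts and turns the pose as measured when the row begins, along the tool's axes as they then stand; what a row does not reach is not made up. A row lasts 1/10 s, in which the tool goes at most 50 mm and 8.59 degrees, less where a joint would pass 70% of its speed; a pose out of reach is approached as far as the arm can. A call with a number of a shift or a turn outside -1 to 1 is refused whole. A call with a gripper value outside its range is refused whole. The fingers move at their own pace and stop on an object; the grip force is fixed at half the most. Time passes only in rows, so rows that do not move let the fingers close. It gives the time, the measured TCP pose, the force and the opening at its end, in the units of the state.
- r.observe(): the state, without advancing time (a new reading comes with each control period).
- r.grab_frame(name): name is "scene" or "side" or "wrist"; returns a dict with "img" (480x640x3 uint8, red, green, blue), "vertical_fov" (degrees; the focal length in pixels is half the picture's height over the tangent of half this angle, whatever the lens; pixels are square), "cx", "cy" (the principal point, pixels), "T" (4x4, takes a point from camera to world coordinates). Camera axes: x right, y up, looking along -z (the intrinsics and any distortion apply to the point x, -y, -z); pixel columns grow to the right and rows downward; lengths in m; the calibration is good to about 2 mm. The wrist camera is an equidistant fisheye: a pixel r from the principal point sees the ray r / f radians off the axis. A picture is of the moment at which its call begins. There is no depth.
- r.hand_in(): hands the job in, once; it reports no verdict.
Trained networks look in a picture, given as the dict that the camera call returned (one of the last four; its "shot" number tells which), for a name from the list of things; names that differ only in an ending like _2 or _b are one class to them, and where a whole thing is asked for, a point or a joint stands for the part that bears it (a point fixed in the world has none). Each returns a list of dicts, best first, with "p" (0 to 1); they miss things now and then, are a little off and sometimes report something else, mostly with a low value. They report only what shows in the picture. A call takes as long as a camera call.
- r.recognise(picture, target): "extent" ([left, top, right, bottom] in pixels, round what is visible of it).
- r.outline_of(picture, target): "mask" (480x640 bool, what is visible of it) and "extent" ([left, top, right, bottom] in pixels, round what is visible of it).
- r.spot_point(picture, target): "position" ([column, row] in pixels: a listed point, or the origin of a listed thing).
The state is a dict: "time": time; "joint_pos": joint angles; "qd": joint speeds; "tau": joint torques, N m; "ee_pos": TCP position; "eef_rot": TCP orientation; "wrist_force": force on the tool from outside, world axes, zero at the start; "ft_torque": the same for the moment, N m; "opening": finger opening in m.
Only numpy, scipy, OpenCV 4.12 (cv2) and the standard library are available. Lean on these libraries where they do the work, as an engineer would, in place of code of your own. Each camera call takes 0.05 s, during which the arm holds its last target.

## Working session

There is one attempt and no reset: what is moved stays moved. The work goes in short steps, Python scripts to look and compute and a shell command to move; the robot and the scene stay as the last step left them, time stands still between calls to the robot, and variables do not carry over. Pictures are saved under pics/ and viewed, and the job is handed in when it is done.

```bash
ls; mkdir -p pics; cat > h.py <<'E'
import numpy as np, cv2
from bench import r
from scipy.spatial.transform import Rotation as R
def ray(f,px):
    T=np.array(f["T"]);fl=240/np.tan(np.radians(f["vertical_fov"])/2)
    u=(px[0]-f["cx"])/fl;v=(px[1]-f["cy"])/fl
    d=np.array([u,-v,-1.]);d/=np.linalg.norm(d)
    return T[:3,3],T[:3,:3]@d
def fray(f,px):
    T=np.array(f["T"]);fl=240/np.tan(np.radians(f["vertical_fov"])/2)
    u=np.array([px[0]-f["cx"],px[1]-f["cy"]])/fl;th=np.linalg.norm(u);s=np.sin(th)/max(th,1e-9)
    return T[:3,3],T[:3,:3]@np.array([u[0]*s,-u[1]*s,-np.cos(th)])
def atz(o,d,z): return o+d*(z-o[2])/d[2]
def save(f,n): cv2.imwrite(f"pics/{n}.png",cv2.cvtColor(f["img"],cv2.COLOR_RGB2BGR))
E
python3 - <<'E'
from h import *
print(r.observe()['time'],r.pinch_z)
for n in ["scene","side","wrist"]:
    f=r.grab_frame(n);save(f,n+"0");print(n,f["vertical_fov"],f["cx"],f["cy"],np.round(f["T"],3).tolist(),[k for k in f])
    for t,z in [("control_box",0),("lid_hinge",.0725),("lid_edge",.0725),("key_grip",.108),("glue_tin_mid",.062),("tape_measure_mid",.0145),("thread_spool_3_mid",.0225)]:
        q=r.spot_point(f,t)
        for d in q[:2]:
            o=(fray if n=="wrist" else ray)(f,d["position"]);print(t,round(d["p"],2),np.round(d["position"],1),np.round(atz(*o,z),4))
E
```

```text
pics
0.0 0.1547
scene 48.51489507673076 316.6372454304294 243.95366182765423 [[0.496, 0.439, -0.749, -0.401], [-0.868, 0.272, -0.415, -0.608], [0.021, 0.856, 0.516, 0.719], [0.0, 0.0, 0.0, 1.0]] ['img', 'vertical_fov', 'cx', 'cy', 'T', 'shot']
control_box 0.92 [424.1 318.8] [ 0.4942 -0.3788  0.    ]
lid_hinge 0.91 [428.8 273.1] [ 0.5588 -0.3566  0.0725]
lid_edge 0.64 [432.  314.4] [ 0.4249 -0.4105  0.0725]
key_grip 0.82 [430.7 285.6] [ 0.4657 -0.3887  0.108 ]
key_grip 0.23 [219.9 238. ] [0.3933 0.0809 0.108 ]
glue_tin_mid 0.91 [216.6 241.8] [0.4349 0.1282 0.062 ]
tape_measure_mid 0.87 [257.4 209.8] [0.6957 0.1956 0.0145]
thread_spool_3_mid 0.69 [345.4 345.7] [ 0.3089 -0.2837  0.0225]
thread_spool_3_mid 0.64 [426.7 321.7] [ 0.4601 -0.3939  0.0225]
side 51.296119706912606 314.4840223361776 241.69521521989708 [[1.0, 0.014, -0.022, 0.479], [-0.025, 0.678, -0.735, -1.041], [0.005, 0.735, 0.678, 0.95], [0.0, 0.0, 0.0, 1.0]] ['img', 'vertical_fov', 'cx', 'cy', 'T', 'shot']
control_box 0.71 [310.8 353. ] [ 0.4919 -0.3814  0.    ]
lid_hinge 0.85 [340.1 325.3] [ 0.5566 -0.361   0.0725]
lid_edge 0.91 [276.  344.8] [ 0.4178 -0.4096  0.0725]
key_grip 0.74 [298.1 328.4] [ 0.4651 -0.3947  0.108 ]
glue_tin_mid 0.69 [290.3 192.1] [0.442  0.1382 0.062 ]
tape_measure_mid 0.37 [367.9 193.9] [0.6792 0.1876 0.0145]
thread_spool_3_mid 0.7 [232.4 313.3] [ 0.3083 -0.2813  0.0225]
wrist 65.70646984690485 319.71749599547695 238.58304755605292 [[0.385, -0.877, -0.286, 0.187], [0.923, 0.366, 0.119, 0.653], [0.0, -0.31, 0.951, 0.374], [0.0, 0.0, 0.0, 1.0]] ['img', 'vertical_fov', 'cx', 'cy', 'T', 'shot']
```

View pictures.

View pics/scene0.png

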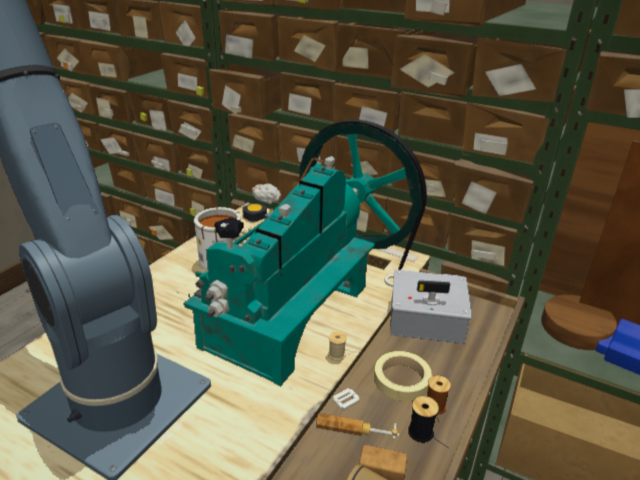

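View pics/side0.png

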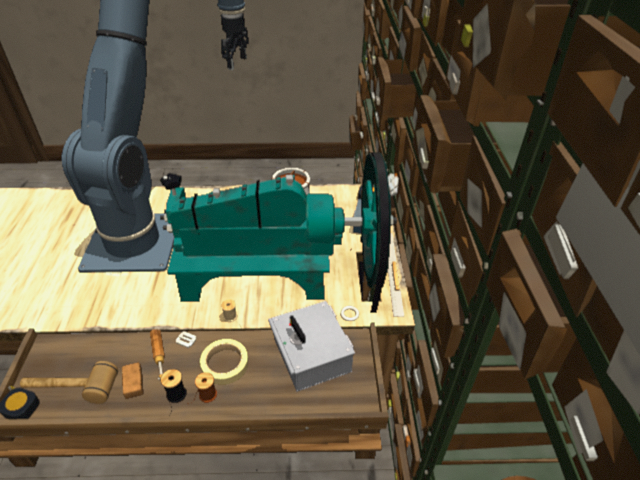

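```bash
python3 - <<'E'
from h import *
o=r.observe();print({k:np.round(v,3).tolist() for k,v in o.items()})
print(R.from_quat(o['eef_rot']).as_matrix().round(3))
print([x for x in dir(r) if x[0]!='_'])
f=r.grab_frame("side");im=cv2.cvtColor(f["img"],cv2.COLOR_RGB2BGR)
cv2.imwrite("pics/sidez.png",cv2.resize(im[280:400,220:380],None,fx=5,fy=5,interpolation=cv2.INTER_CUBIC))
f=r.grab_frame("scene");im=cv2.cvtColor(f["img"],cv2.COLOR_RGB2BGR)
cv2.imwrite("pics/scenez.png",cv2.resize(im[240:360,350:510],None,fx=5,fy=5,interpolation=cv2.INTER_CUBIC))
E
```

```text
{'time': 1.2, 'joint_pos': [-1.259, 0.576, 0.025, 1.437, -0.015, 1.129, -0.057], 'qd': [-0.002, -0.001, -0.0, 0.0, -0.0, -0.001, 0.0], 'tau': [0.0, -76.55, 2.248, -28.63, 0.015, 0.003, 0.0], 'ee_pos': [0.26, 0.623, 0.405], 'eef_rot': [0.197, 0.98, -0.0, -0.0], 'wrist_force': [0.381, -1.024, 0.093], 'ft_torque': [-0.037, -0.04, 0.014], 'opening': 0.085}
[[-0.923  0.386 -0.   ]
 [ 0.386  0.923 -0.   ]
 [ 0.    -0.    -1.   ]]
['PlanningError', 'grab_frame', 'hand_in', 'observe', 'outline_of', 'pinch_z', 'recognise', 'spot_point']
```

View pics/sidez.png

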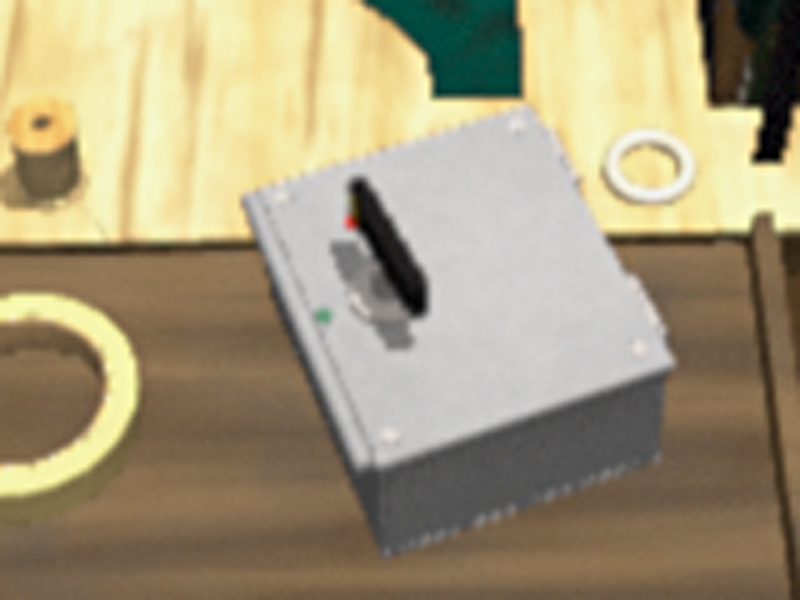

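View pics/scenez.png

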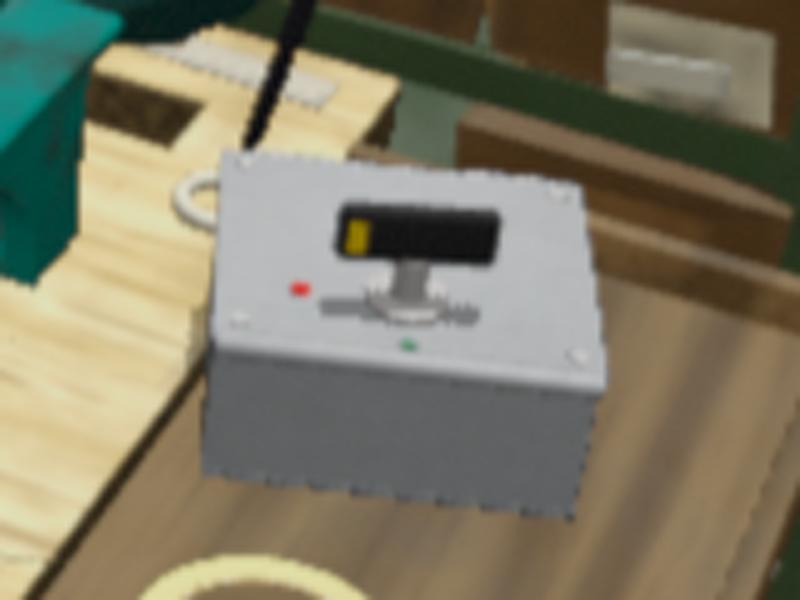

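```bash
cat >> h.py <<'E'
def tri(*rays):
    A=sum(np.eye(3)-np.outer(d,d) for o,d in rays);b=sum((np.eye(3)-np.outer(d,d))@o for o,d in rays)
    return np.linalg.solve(A,b)
E
python3 - <<'E'
from h import *
s=r.grab_frame("scene");e=r.grab_frame("side")
for n,a,b in [("knob",(330,160),(300,175)),("wheeltop",(350,122),(377,153)),("frontknob",(232,228),(172,180)),("edge",(432,314.4),(276,344.8)),("hinge",(428.8,273.1),(340,325.3)),("key",(430.7,285.6),(298.1,328.4)),("yellow",(350+345/5,240+235/5),(220+357/5,280+195/5)),
 ("red",(350+60,240+289/5),(220+351/5,280+222/5)),("green",(350+408/5,240+345/5),(220+324/5,280+315/5)),
 ("cNL",(350+213/5,240+345/5),(220+247/5,280+198/5)),("cNR",(350+605/5,240+383/5),(220+372/5,280+468/5)),("cFL",(350+222/5,240+153/5),(220+530/5,280+107/5)),("cFR",(350+582/5,240+185/5),(220+672/5,280+364/5))]:
    print(n,tri(ray(s,a),ray(e,b)).round(4))
    if n[0]=='c': print(atz(*ray(s,a),.075).round(4),atz(*ray(e,b),.075).round(4))
print(r.observe()['time'])
E
python3 -m crank '[{"hand":0,"dx":0,"dy":0,"dz":-1,"wx":0,"wy":0,"wz":1},{"hand":0,"dx":0,"dy":0,"dz":-1,"wx":0,"wy":0,"wz":1}]'; python3 -c "
from bench import r;print(r.observe()['joint_pos'])"
```

```text
knob [ 0.4731 -0.1479  0.3203]
wheeltop [ 0.6433 -0.1045  0.3443]
frontknob [ 0.1881 -0.1235  0.2944]
edge [ 0.4182 -0.4125  0.0774]
hinge [ 0.5569 -0.3585  0.0723]
key [ 0.4656 -0.3905  0.1063]
yellow [ 0.4508 -0.3696  0.1071]
red [ 0.4476 -0.3568  0.0756]
green [ 0.4366 -0.4059  0.0749]
cNL [ 0.4011 -0.339   0.071 ]
[ 0.3975 -0.3392  0.075 ] [ 0.4013 -0.3439  0.075 ]
cNR [ 0.4573 -0.4789  0.0722]
[ 0.4546 -0.4784  0.075 ] [ 0.457  -0.4819  0.075 ]
cFL [ 0.5289 -0.2894  0.0713]
[ 0.5249 -0.29    0.075 ] [ 0.5284 -0.2941  0.075 ]
cFR [ 0.5821 -0.4333  0.0749]
[ 0.5834 -0.4321  0.075 ] [ 0.5817 -0.435   0.075 ]
1.4
time: 1.6
ee_pos: [0.2602, 0.6221, 0.4616]
eef_rot: [0.344, 0.939, -0.004, -0.0]
wrist_force: [1.6, -0.2, -0.5]
opening: 0.0853
[-1.30664205  0.54347573  0.111172    1.34729219 -0.06057676  1.26252821
 -0.32325062]
```

```bash
cat >> h.py <<'E'
def pose():
    o=r.observe();return np.array(o['ee_pos']),R.from_quat(o['eef_rot'])
def plan(wps,n=20):
    """wps: list of (pos, Rotation target); prints rows"""
    p,q=pose();out=[]
    for tp,tq in wps:
        while len(out)<n:
            d=q.inv().apply(np.array(tp)-p)/.03; w=(q.inv()*tq).as_rotvec()/.15
            if np.abs(d).max()<.03 and np.abs(w).max()<.03: break
            k=max(1,np.abs(d).max(),np.abs(w).max()); 
            d=d/max(1,np.abs(d).max()); w=w/max(1,np.linalg.norm(w))
            d=d.round(2);w=w.round(2);out.append((*d,*w))
            p=p+q.apply(d*.03);q=q*R.from_rotvec(w*.15)
    import json
    print(json.dumps([dict(zip(("dx","dy","dz","wx","wy","wz"),map(float,x))) for x in out]).replace('"dx"','"hand":0,"dx"'));print(len(out),p.round(3))
def down(a,tilt=0): # tool y at world angle a(deg), tool pointing down, then tilt (deg) about tool y
    a=np.radians(a);y=np.array([np.cos(a),np.sin(a),0]);z=np.array([0,0,-1.]);x=np.cross(y,z)
    return R.from_matrix(np.c_[x,y,z])*R.from_rotvec([0,np.radians(tilt),0])
def st():
    o=r.observe();q=R.from_quat(o['eef_rot']);m=q.as_matrix();a=np.array(o['ee_pos'])
    print("t",o['time'],"tcp",a.round(4),"pinch",(a+m[:,2]*r.pinch_z).round(4),"yaw_y",np.degrees(np.arctan2(m[1,1],m[0,1])).round(1),"tz",m[:,2].round(3),"F",np.round(o['wrist_force'],1),"T",np.round(o['ft_torque'],2),"open",round(o['opening'],4),"j",np.round(o['joint_pos'],2))
E
python3 - <<'E'
from h import *
st()
c=lambda b,rr,z:(rr*np.cos(np.radians(b)),rr*np.sin(np.radians(b)),z)
plan([(c(50,.66,.6),down(5)),(c(30,.64,.6),down(-25)),(c(10,.64,.6),down(-45)),(c(-5,.64,.6),down(-75))])
E
```

```text
t 1.6 tcp [0.2602 0.6221 0.4616] pinch [0.2597 0.6209 0.3069] yaw_y 49.8 tz [-0.003 -0.008 -1.   ] F [ 1.6 -0.2 -0.5] T [-0.03 -0.04  0.01] open 0.0853 j [-1.31  0.54  0.11  1.35 -0.06  1.26 -0.32]
[{"hand":0,"dx": -1.0, "dy": 0.08, "dz": -0.69, "wx": -0.01, "wy": 0.01, "wz": 1.0}, {"hand":0,"dx": -1.0, "dy": 0.23, "dz": -0.71, "wx": -0.01, "wy": 0.01, "wz": 1.0}, {"hand":0,"dx": -1.0, "dy": 0.4, "dz": -0.74, "wx": -0.01, "wy": 0.01, "wz": 1.0}, {"hand":0,"dx": -1.0, "dy": 0.59, "dz": -0.8, "wx": -0.01, "wy": 0.0, "wz": 1.0}, {"hand":0,"dx": -1.0, "dy": 0.81, "dz": -0.88, "wx": -0.01, "wy": 0.0, "wz": 1.0}, {"hand":0,"dx": -0.77, "dy": 0.86, "dz": -0.79, "wx": 0.0, "wy": 0.01, "wz": 0.21}, {"hand":0,"dx": -1.0, "dy": 0.58, "dz": -0.0, "wx": 0.0, "wy": -0.0, "wz": 1.0}, {"hand":0,"dx": -1.0, "dy": 0.8, "dz": -0.0, "wx": 0.0, "wy": -0.0, "wz": 1.0}, {"hand":0,"dx": -0.93, "dy": 1.0, "dz": -0.0, "wx": 0.0, "wy": -0.0, "wz": 1.0}, {"hand":0,"dx": -0.68, "dy": 1.0, "dz": -0.0, "wx": 0.0, "wy": -0.01, "wz": 0.49}, {"hand":0,"dx": -0.58, "dy": 1.0, "dz": -0.0, "wx": 0.0, "wy": 0.0, "wz": 0.0}, {"hand":0,"dx": -0.58, "dy": 1.0, "dz": -0.0, "wx": 0.0, "wy": 0.0, "wz": 0.0}, {"hand":0,"dx": -0.12, "dy": 0.2, "dz": -0.0, "wx": 0.0, "wy": 0.0, "wz": 0.0}, {"hand":0,"dx": -1.0, "dy": 1.0, "dz": -0.0, "wx": 0.0, "wy": 0.0, "wz": 1.0}, {"hand":0,"dx": -0.74, "dy": 1.0, "dz": -0.0, "wx": 0.0, "wy": 0.0, "wz": 1.0}, {"hand":0,"dx": -0.53, "dy": 1.0, "dz": -0.0, "wx": 0.0, "wy": 0.0, "wz": 0.33}, {"hand":0,"dx": -0.47, "dy": 1.0, "dz": -0.0, "wx": 0.0, "wy": 0.0, "wz": 0.0}, {"hand":0,"dx": -0.46, "dy": 1.0, "dz": -0.0, "wx": 0.0, "wy": 0.0, "wz": 0.0}, {"hand":0,"dx": -0.47, "dy": 1.0, "dz": -0.0, "wx": 0.0, "wy": 0.0, "wz": 0.0}, {"hand":0,"dx": -0.13, "dy": 0.28, "dz": -0.0, "wx": 0.0, "wy": 0.0, "wz": 0.0}]
20 [0.63  0.111 0.6  ]
```

```bash
python3 -m crank '[{"hand":0,"dx":-1,"dy":0.1,"dz":-0.7,"wz":1},{"hand":0,"dx":-1,"dy":0.2,"dz":-0.8,"wz":1},{"hand":0,"dx":-1,"dy":0.4,"dz":-0.8,"wz":1},{"hand":0,"dx":-1,"dy":0.6,"dz":-0.8,"wz":1},{"hand":0,"dx":-1,"dy":0.8,"dz":-0.9,"wz":1},{"hand":0,"dx":-0.8,"dy":0.9,"dz":-0.8,"wz":0.3},{"hand":0,"dx":-1,"dy":0.6,"dz":0,"wz":1},{"hand":0,"dx":-1,"dy":0.8,"dz":0,"wz":1},{"hand":0,"dx":-0.9,"dy":1,"dz":0,"wz":1},{"hand":0,"dx":-0.7,"dy":1,"dz":0,"wz":0.5}]'; python3 - <<'E'
from h import *
st()
E
```

```text
t 1.6 tcp [0.2602 0.6221 0.4616] pinch [0.2597 0.6209 0.3069] yaw_y 49.8 tz [-0.003 -0.008 -1.   ] F [ 1.6 -0.2 -0.5] T [-0.03 -0.04  0.01] open 0.0853 j [-1.31  0.54  0.11  1.35 -0.06  1.26 -0.32]$[0]: bad value
```

```bash
python3 -m crank '[{"hand":0,"dx":-1,"dy":0.1,"dz":-0.7,"wx":0,"wy":0,"wz":1},{"hand":0,"dx":-1,"dy":0.2,"dz":-0.8,"wx":0,"wy":0,"wz":1},{"hand":0,"dx":-1,"dy":0.4,"dz":-0.8,"wx":0,"wy":0,"wz":1},{"hand":0,"dx":-1,"dy":0.6,"dz":-0.8,"wx":0,"wy":0,"wz":1},{"hand":0,"dx":-1,"dy":0.8,"dz":-0.9,"wx":0,"wy":0,"wz":1},{"hand":0,"dx":-0.8,"dy":0.9,"dz":-0.8,"wx":0,"wy":0,"wz":0.3},{"hand":0,"dx":-1,"dy":0.6,"dz":0,"wx":0,"wy":0,"wz":1},{"hand":0,"dx":-1,"dy":0.8,"dz":0,"wx":0,"wy":0,"wz":1},{"hand":0,"dx":-0.9,"dy":1,"dz":0,"wx":0,"wy":0,"wz":1},{"hand":0,"dx":-0.7,"dy":1,"dz":0,"wx":0,"wy":0,"wz":0.5}]'; python3 - <<'E'
from h import *
st()
c=lambda b,rr,z:(rr*np.cos(np.radians(b)),rr*np.sin(np.radians(b)),z)
plan([(c(10,.62,.6),down(-65)),(c(-10,.62,.6),down(-115)),(c(-40,.61,.55),down(-150))])
E
```

```text
time: 2.6
ee_pos: [0.5126, 0.3766, 0.6154]
eef_rot: [0.85, 0.527, -0.001, -0.001]
wrist_force: [0.5, -1.1, -0.1]
opening: 0.0853
t 2.6 tcp [0.5126 0.3766 0.6154] pinch [0.5123 0.3767 0.4607] yaw_y -26.4 tz [-0.002  0.    -1.   ] F [ 0.5 -1.1 -0.1] T [ 0.03  0.   -0.03] open 0.0853 j [-0.97  0.46  0.49  1.15 -0.21  1.58 -0.99]
[{"hand":0,"dx": -0.95, "dy": 1.0, "dz": 0.07, "wx": -0.0, "wy": 0.0, "wz": 1.0}, {"hand":0,"dx": -0.7, "dy": 1.0, "dz": 0.06, "wx": -0.0, "wy": 0.0, "wz": 1.0}, {"hand":0,"dx": -0.5, "dy": 1.0, "dz": 0.06, "wx": -0.0, "wy": 0.0, "wz": 1.0}, {"hand":0,"dx": -0.32, "dy": 1.0, "dz": 0.06, "wx": -0.01, "wy": 0.01, "wz": 1.0}, {"hand":0,"dx": -0.16, "dy": 1.0, "dz": 0.05, "wx": 0.0, "wy": -0.0, "wz": 0.49}, {"hand":0,"dx": -0.09, "dy": 1.0, "dz": 0.06, "wx": 0.0, "wy": -0.0, "wz": 0.0}, {"hand":0,"dx": -0.09, "dy": 1.0, "dz": 0.05, "wx": 0.0, "wy": -0.0, "wz": 0.0}, {"hand":0,"dx": -0.09, "dy": 1.0, "dz": 0.06, "wx": 0.0, "wy": -0.0, "wz": 0.0}, {"hand":0,"dx": -0.06, "dy": 0.75, "dz": 0.04, "wx": 0.0, "wy": -0.0, "wz": 0.0}, {"hand":0,"dx": -0.47, "dy": 1.0, "dz": 
[... 174 characters left out ...]
0.0, "wy": -0.0, "wz": 1.0}, {"hand":0,"dx": 0.01, "dy": 1.0, "dz": -0.0, "wx": 0.0, "wy": -0.0, "wz": 1.0}, {"hand":0,"dx": 0.16, "dy": 1.0, "dz": -0.0, "wx": 0.0, "wy": -0.0, "wz": 1.0}, {"hand":0,"dx": 0.33, "dy": 1.0, "dz": -0.0, "wx": 0.0, "wy": -0.0, "wz": 0.82}, {"hand":0,"dx": 0.4, "dy": 0.86, "dz": -0.0, "wx": 0.0, "wy": -0.0, "wz": 0.0}, {"hand":0,"dx": -0.03, "dy": 1.0, "dz": 0.16, "wx": -0.0, "wy": -0.0, "wz": 1.0}, {"hand":0,"dx": 0.12, "dy": 1.0, "dz": 0.16, "wx": -0.0, "wy": -0.0, "wz": 1.0}, {"hand":0,"dx": 0.28, "dy": 1.0, "dz": 0.16, "wx": -0.0, "wy": -0.0, "wz": 1.0}, {"hand":0,"dx": 0.45, "dy": 1.0, "dz": 0.17, "wx": -0.0, "wy": -0.0, "wz": 1.0}]
20 [ 0.555 -0.219  0.58 ]
```

```bash
python3 -m crank '[{"hand":0,"dx":-1,"dy":1,"dz":0,"wx":0,"wy":0,"wz":1},{"hand":0,"dx":-0.7,"dy":1,"dz":0,"wx":0,"wy":0,"wz":1},{"hand":0,"dx":-0.5,"dy":1,"dz":0,"wx":0,"wy":0,"wz":1},{"hand":0,"dx":-0.3,"dy":1,"dz":0,"wx":0,"wy":0,"wz":1},{"hand":0,"dx":-0.2,"dy":1,"dz":0,"wx":0,"wy":0,"wz":0.5},{"hand":0,"dx":-0.1,"dy":1,"dz":0,"wx":0,"wy":0,"wz":0},{"hand":0,"dx":-0.1,"dy":1,"dz":0,"wx":0,"wy":0,"wz":0},{"hand":0,"dx":-0.1,"dy":1,"dz":0,"wx":0,"wy":0,"wz":0},{"hand":0,"dx":-0.1,"dy":0.8,"dz":0,"wx":0,"wy":0,"wz":0},{"hand":0,"dx":-0.5,"dy":1,"dz":0,"wx":0,"wy":0,"wz":1},{"hand":0,"dx":-0.3,"dy":1,"dz":0,"wx":0,"wy":0,"wz":1},{"hand":0,"dx":-0.1,"dy":1,"dz":0,"wx":0,"wy":0,"wz":1}]'; python3 - <<'E'
from h import *
st()
plan([((.52,-.28,.58),down(-125)),((.45,-.37,.52),down(-145))])
E
```

```text
time: 3.8
ee_pos: [0.6097, -0.0081, 0.6153]
eef_rot: [1.0, -0.014, -0.0, -0.001]
wrist_force: [1.0, 0.2, -0.3]
opening: 0.0852
t 3.8 tcp [ 0.6097 -0.0081  0.6153] pinch [ 0.6097 -0.0078  0.4606] yaw_y -91.6 tz [-0.     0.002 -1.   ] F [ 1.   0.2 -0.3] T [-0.01 -0.02 -0.04] open 0.0852 j [-0.51  0.47  0.81  1.23 -0.33  1.57 -1.35]
[{"hand":0,"dx": -0.3, "dy": 1.0, "dz": 0.13, "wx": -0.0, "wy": 0.0, "wz": 1.0}, {"hand":0,"dx": -0.14, "dy": 1.0, "dz": 0.12, "wx": -0.0, "wy": 0.0, "wz": 1.0}, {"hand":0,"dx": 0.01, "dy": 1.0, "dz": 0.12, "wx": -0.01, "wy": 0.0, "wz": 1.0}, {"hand":0,"dx": 0.16, "dy": 1.0, "dz": 0.12, "wx": -0.0, "wy": 0.01, "wz": 0.88}, {"hand":0,"dx": 0.3, "dy": 1.0, "dz": 0.13, "wx": -0.0, "wy": -0.0, "wz": 0.0}, {"hand":0,"dx": 0.3, "dy": 1.0, "dz": 0.13, "wx": -0.0, "wy": -0.0, "wz": 0.0}, {"hand":0,"dx": 0.3, "dy": 1.0, "dz": 0.13, "wx": -0.0, "wy": -0.0, "wz": 0.0}, {"hand":0,"dx": 0.3, "dy": 1.0, "dz": 0.13, "wx": -0.0, "wy": -0.0, "wz": 0.0}, {"hand":0,"dx": 0.31, "dy": 1.0, "dz": 0.13, "wx": -0.0, "wy": -0.0, "wz": 0.0}, {"hand":0,"dx": 0.07, "dy": 0.24, "dz": 0.03, "wx": -0.0, "wy": -0.0, "wz": 0.0}, {"hand":0,"dx": -0.05, "dy": 1.0, "dz": 0.53, "wx": -0.0, "wy": -0.0, "wz": 1.0}, {"hand":0,"dx": 0.1, "dy": 1.0, "dz": 0.53, "wx": -0.0, "wy": -0.0, "wz": 1.0}, {"hand":0,"dx": 0.25, "dy": 1.0, "dz": 0.54, "wx": -0.0, "wy": -0.0, "wz": 0.33}, {"hand":0,"dx": 0.23, "dy": 0.73, "dz": 0.4, "wx": -0.0, "wy": -0.0, "wz": -0.0}]
14 [ 0.45 -0.37  0.52]
```

```bash
python3 -m crank '[{"hand":0,"dx":-0.3,"dy":1,"dz":0,"wx":0,"wy":0,"wz":1},{"hand":0,"dx":-0.1,"dy":1,"dz":0,"wx":0,"wy":0,"wz":1},{"hand":0,"dx":0,"dy":1,"dz":0,"wx":0,"wy":0,"wz":1},{"hand":0,"dx":0.2,"dy":1,"dz":0,"wx":0,"wy":0,"wz":0.9},{"hand":0,"dx":0.3,"dy":1,"dz":0.1,"wx":0,"wy":0,"wz":0},{"hand":0,"dx":0.3,"dy":1,"dz":0.1,"wx":0,"wy":0,"wz":0},{"hand":0,"dx":0.3,"dy":1,"dz":0.1,"wx":0,"wy":0,"wz":0},{"hand":0,"dx":0.3,"dy":1,"dz":0.2,"wx":0,"wy":0,"wz":0},{"hand":0,"dx":0.3,"dy":1,"dz":0.2,"wx":0,"wy":0,"wz":0},{"hand":0,"dx":0.1,"dy":0.2,"dz":0,"wx":0,"wy":0,"wz":0}]'; python3 - <<'E'
from h import *
st()
for n in ["scene","wrist","side"]:
    f=r.grab_frame(n);save(f,n+"1")
E
```

```text
time: 4.8
ee_pos: [0.5155, -0.2921, 0.5936]
eef_rot: [0.951, -0.309, 0.001, -0.001]
wrist_force: [0.2, -0.0, 0.1]
opening: 0.0856
t 4.8 tcp [ 0.5155 -0.2921  0.5936] pinch [ 0.5157 -0.2919  0.4389] yaw_y -126.0 tz [ 0.002  0.001 -1.   ] F [ 0.2 -0.   0.1] T [-0.06  0.01  0.01] open 0.0856 j [-0.1   0.48  0.96  1.34 -0.39  1.52 -1.38]
```

View pics/scene1.png

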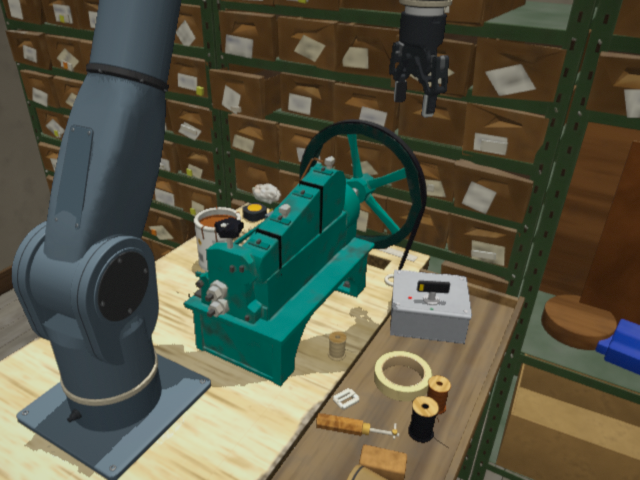

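View pics/wrist1.png

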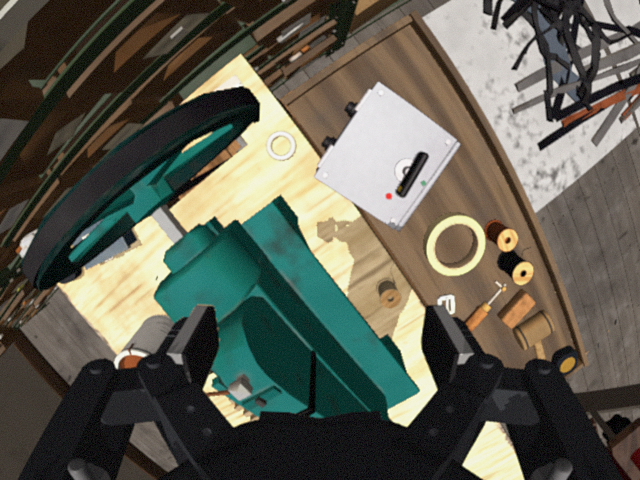

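View pics/side1.png

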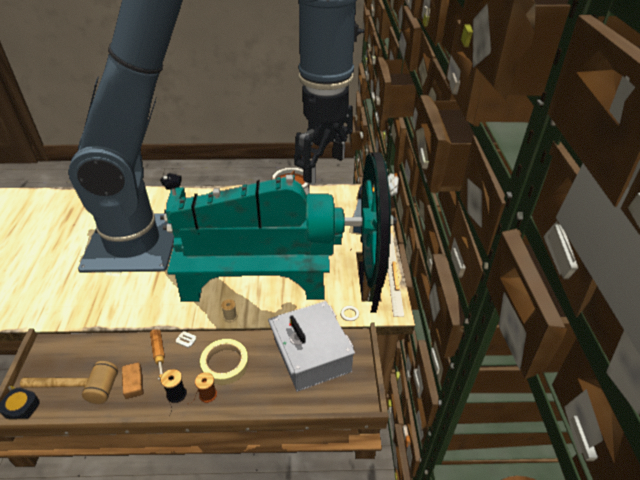

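```bash
python3 - <<'E'
from h import *
im=cv2.imread("pics/wrist1.png");cv2.imwrite("pics/wz.png",cv2.resize(im[70:240,300:480],None,fx=4,fy=4,interpolation=cv2.INTER_CUBIC)[:600])
E
```

```text
(no output)
```

View pics/wz.png

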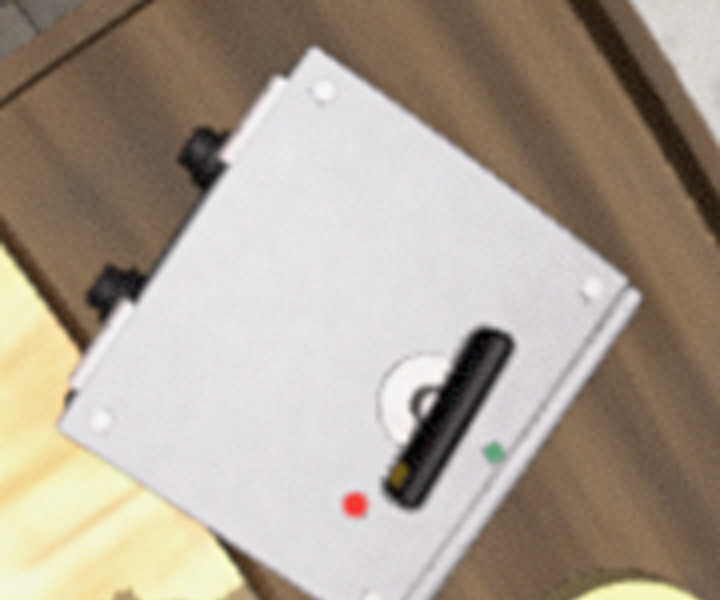

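```bash
python3 - <<'E'
from h import *
f=r.grab_frame("wrist")
P=lambda x,y,z:atz(*fray(f,(300+x/4,70+y/4)),z)
a=P(512,348,.121);b=P(418,502,.121);print(a,b,np.degrees(np.arctan2(*(b-a)[1::-1])),np.linalg.norm(a-b),(a+b)/2)
a=P(495,335,.121);b=P(405,500,.121);print(a,b,np.degrees(np.arctan2(*(b-a)[1::-1])),np.linalg.norm(a-b),(a+b)/2)
g=P(493,453,.075);rd=P(355,505,.075);print("g,r",g,rd)
a=P(640,293,.0725);b=P(420,600,.0725);print("front edge",np.degrees(np.arctan2(*(b-a)[1::-1]))-90)
for t,z in [("key_grip",.108),("lid_edge",.0725),("lid_hinge",.0725)]:
    for q in r.spot_point(f,t)[:1]:print(t,q["p"],q["position"],atz(*fray(f,q["position"]),z))
E
```

```text
[ 0.47502897 -0.41840089  0.121     ] [ 0.45152151 -0.3676852   0.121     ] 114.86840675566151 0.05589885531636338 [ 0.46327524 -0.39304304  0.121     ]
[ 0.48136498 -0.41603028  0.121     ] [ 0.45439422 -0.36463219  0.121     ] 117.68790777929043 0.058044681337013154 [ 0.4678796  -0.39033123  0.121     ]
g,r [ 0.43727117 -0.40204217  0.075     ] [ 0.44952138 -0.35246047  0.075     ]
front edge 20.600221195259422
key_grip 0.56 [416.3, 171.5] [ 0.46490389 -0.39802607  0.108     ]
lid_edge 0.65 [437.2, 188.5] [ 0.41894176 -0.41529374  0.0725    ]
lid_hinge 0.63 [351.4, 129.2] [ 0.55204869 -0.36212961  0.0725    ]
```

```bash
python3 - <<'E'
from h import *
plan([((.4655,-.392,.36),down(-154))])
E
```

```text
[{"hand":0,"dx": 0.07, "dy": 0.5, "dz": 1.0, "wx": -0.01, "wy": 0.0, "wz": 1.0}, {"hand":0,"dx": 0.15, "dy": 0.48, "dz": 1.0, "wx": -0.01, "wy": 0.0, "wz": 1.0}, {"hand":0,"dx": 0.22, "dy": 0.45, "dz": 1.0, "wx": -0.0, "wy": -0.0, "wz": 1.0}, {"hand":0,"dx": 0.28, "dy": 0.42, "dz": 1.0, "wx": -0.01, "wy": -0.0, "wz": 0.31}, {"hand":0,"dx": 0.3, "dy": 0.4, "dz": 1.0, "wx": 0.0, "wy": -0.0, "wz": -0.0}, {"hand":0,"dx": 0.3, "dy": 0.4, "dz": 1.0, "wx": 0.0, "wy": -0.0, "wz": -0.0}, {"hand":0,"dx": 0.3, "dy": 0.4, "dz": 1.0, "wx": 0.0, "wy": -0.0, "wz": -0.0}, {"hand":0,"dx": 0.25, "dy": 0.31, "dz": 0.79, "wx": 0.0, "wy": -0.0, "wz": -0.0}]
8 [ 0.466 -0.392  0.36 ]
```

```bash
python3 -m crank '[{"hand":0,"dx":0.07,"dy":0.5,"dz":1,"wx":0,"wy":0,"wz":1},{"hand":0,"dx":0.15,"dy":0.48,"dz":1,"wx":0,"wy":0,"wz":1},{"hand":0,"dx":0.22,"dy":0.45,"dz":1,"wx":0,"wy":0,"wz":1},{"hand":0,"dx":0.28,"dy":0.42,"dz":1,"wx":0,"wy":0,"wz":0.3},{"hand":0,"dx":0.3,"dy":0.4,"dz":1,"wx":0,"wy":0,"wz":0},{"hand":0,"dx":0.3,"dy":0.4,"dz":1,"wx":0,"wy":0,"wz":0},{"hand":0,"dx":0.3,"dy":0.4,"dz":1,"wx":0,"wy":0,"wz":0},{"hand":0,"dx":0.25,"dy":0.3,"dz":0.8,"wx":0,"wy":0,"wz":0},{"hand":0,"dx":0,"dy":0,"dz":0,"wx":0,"wy":0,"wz":0}]'; python3 - <<'E'
from h import *
st()
f=r.grab_frame("wrist");save(f,"wrist2")
g=r.grab_frame("side");cv2.imwrite("pics/side2.png",cv2.resize(cv2.cvtColor(g["img"],4)[250:410,200:400],None,fx=4,fy=3.75,interpolation=cv2.INTER_CUBIC))
E
```

```text
time: 6.05
ee_pos: [0.4734, -0.3855, 0.3518]
eef_rot: [0.849, -0.528, 0.003, -0.003]
wrist_force: [0.4, 0.3, -0.4]
opening: 0.0855
t 6.05 tcp [ 0.4734 -0.3855  0.3518] pinch [ 0.4746 -0.3851  0.1971] yaw_y -153.8 tz [ 0.008  0.002 -1.   ] F [ 0.4  0.3 -0.4] T [ 0.    0.03 -0.01] open 0.0855 j [ 0.09  0.7   0.93  1.71 -0.64  1.06 -1.46]
```

View pics/wrist2.png

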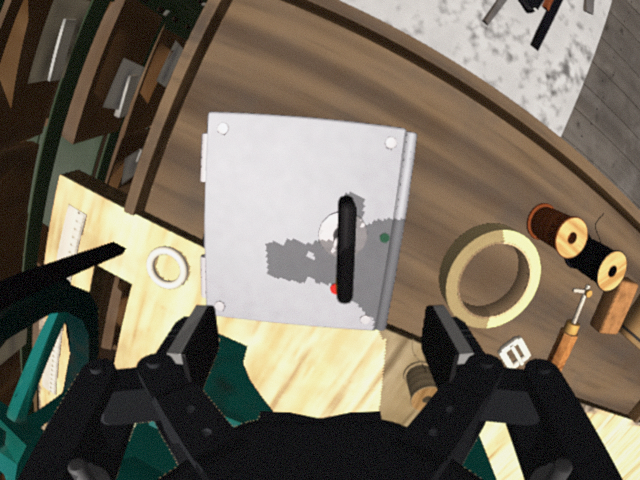

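View pics/side2.png

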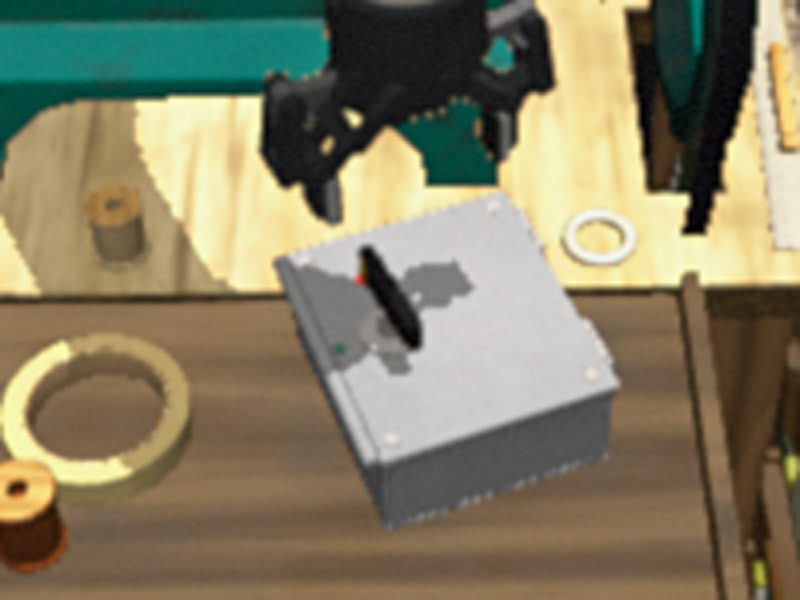

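```bash
python3 - <<'E'
from h import *
f=r.grab_frame("wrist")
im=f["img"].astype(int).sum(2)
# wing dark region
m=(im<120).astype(np.uint8);m[:190]=0;m[305:]=0;m[:,:330]=0;m[:,370:]=0
for y in range(200,300,10): print(y,np.flatnonzero(m[y])[[0,-1]] if m[y].any() else None, end=' ')
print()
for z in (.121,.108): 
  for a,b in [((347,199),(345,298))]:
    A=atz(*fray(f,a),z);B=atz(*fray(f,b),z);print(z,A,B,np.linalg.norm(A-B),(A+B)/2,np.degrees(np.arctan2(*(B-A)[1::-1])))
for t,z in [("key_grip",.108),("lid_edge",.0725),("lid_hinge",.0725)]:
    for q in r.spot_point(f,t)[:1]:print(t,q["p"],q["position"],atz(*fray(f,q["position"]),z))
st()
E
```

```text
200 [343 354] 210 [342 357] 220 [341 357] 230 [340 356] 240 [341 356] 250 [340 355] 260 [340 355] 270 [340 355] 280 [339 354] 290 [340 353] 
0.121 [ 0.4795983  -0.42507303  0.121     ] [ 0.45220121 -0.37022228  0.121     ] 0.06131236492943917 [ 0.46589975 -0.39764765  0.121     ] 116.5414044982615
0.108 [ 0.47766194 -0.42304378  0.108     ] [ 0.4485121  -0.36468389  0.108     ] 0.06523488241574359 [ 0.46308702 -0.39386384  0.108     ] 116.5414044982615
key_grip 0.8 [345.3, 248.4] [ 0.46427469 -0.39505204  0.108     ]
lid_edge 0.79 [404.0, 240.7] [ 0.42125669 -0.40911897  0.0725    ]
lid_hinge 0.94 [211.5, 220.0] [ 0.55279017 -0.36105325  0.0725    ]
t 6.35 tcp [ 0.4745 -0.3855  0.3559] pinch [ 0.4766 -0.3857  0.2012] yaw_y -153.7 tz [ 0.014 -0.001 -1.   ] F [ 0.4 -0.6  0.8] T [-0.01  0.01 -0.01] open 0.0851 j [ 0.08  0.7   0.93  1.7  -0.64  1.06 -1.46]
```

```bash
python3 - <<'E'
from h import *
st()
plan([((.465,-.394,.30),down(-153.5)),((.465,-.394,.265),down(-153.5))])
E
```

```text
t 6.35 tcp [ 0.4745 -0.3855  0.3559] pinch [ 0.4766 -0.3857  0.2012] yaw_y -153.7 tz [ 0.014 -0.001 -1.   ] F [ 0.4 -0.6  0.8] T [-0.01  0.01 -0.01] open 0.0851 j [ 0.08  0.7   0.93  1.7  -0.64  1.06 -1.46]
[{"hand":0,"dx": 0.05, "dy": 0.23, "dz": 1.0, "wx": -0.08, "wy": -0.05, "wz": -0.02}, {"hand":0,"dx": 0.05, "dy": 0.19, "dz": 0.86, "wx": 0.0, "wy": 0.0, "wz": -0.0}, {"hand":0,"dx": 0.0, "dy": 0.0, "dz": 1.0, "wx": 0.0, "wy": 0.0, "wz": -0.0}, {"hand":0,"dx": 0.01, "dy": 0.0, "dz": 0.17, "wx": 0.0, "wy": 0.0, "wz": -0.0}]
4 [ 0.465 -0.394  0.265]
```

```bash
python3 -m crank '[{"hand":0,"dx":0.05,"dy":0.25,"dz":0.6,"wx":-0.08,"wy":-0.05,"wz":0},{"hand":0,"dx":0.05,"dy":0.2,"dz":0.6,"wx":0,"wy":0,"wz":0},{"hand":0,"dx":0,"dy":0,"dz":0.3,"wx":0,"wy":0,"wz":0},{"hand":0,"dx":0,"dy":0,"dz":0,"wx":0,"wy":0,"wz":0}]'; python3 - <<'E'
from h import *
st()
f=r.grab_frame("wrist");save(f,"wrist3");st()
plan([((.465,-.394,.265),down(-153.5))])
E
```

```text
time: 6.75
ee_pos: [0.4646, -0.3938, 0.3104]
eef_rot: [0.85, -0.526, 0.001, 0.0]
wrist_force: [0.1, -0.2, 0.6]
opening: 0.0854
t 6.75 tcp [ 0.4646 -0.3938  0.3104] pinch [ 0.4648 -0.394   0.1557] yaw_y -153.5 tz [ 0.001 -0.001 -1.   ] F [ 0.1 -0.2  0.6] T [ 0.03 -0.   -0.02] open 0.0854 j [ 0.12  0.74  0.89  1.76 -0.68  0.98 -1.4 ]
t 6.8 tcp [ 0.4646 -0.394   0.311 ] pinch [ 0.4649 -0.3942  0.1563] yaw_y -153.5 tz [ 0.002 -0.002 -1.   ] F [-0.2 -0.3 -0.3] T [0.03 0.   0.  ] open 0.0853 j [ 0.12  0.74  0.89  1.75 -0.68  0.98 -1.4 ]
[{"hand":0,"dx": 0.0, "dy": -0.01, "dz": 1.0, "wx": -0.01, "wy": -0.02, "wz": 0.0}, {"hand":0,"dx": 0.0, "dy": -0.0, "dz": 0.53, "wx": 0.0, "wy": 0.0, "wz": 0.0}]
2 [ 0.465 -0.394  0.265]
```

View pics/wrist3.png

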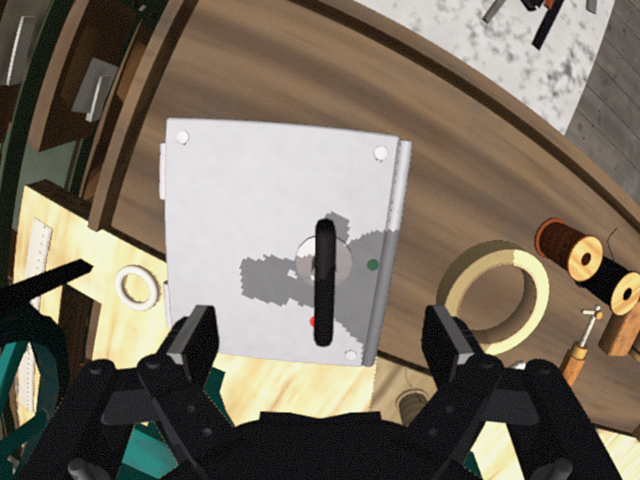

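```bash
python3 -m crank '[{"hand":0,"dx":0,"dy":-0.02,"dz":0.8,"wx":0,"wy":0,"wz":0},{"hand":0,"dx":0,"dy":0,"dz":0.5,"wx":0,"wy":0,"wz":0},{"hand":0,"dx":0,"dy":0,"dz":0.2,"wx":0,"wy":0,"wz":0},{"hand":0,"dx":0,"dy":0,"dz":0,"wx":0,"wy":0,"wz":0}]'; python3 - <<'E'
from h import *
st()
f=r.grab_frame("wrist");save(f,"wrist4")
f=r.grab_frame("side");cv2.imwrite("pics/side4.png",cv2.resize(cv2.cvtColor(f["img"],4)[250:410,200:400],None,fx=4,fy=3.75,interpolation=cv2.INTER_CUBIC))
E
```

```text
time: 7.2
ee_pos: [0.4663, -0.3943, 0.2666]
eef_rot: [0.851, -0.526, 0.003, 0.0]
wrist_force: [-0.3, -0.2, 0.5]
opening: 0.0855
t 7.2 tcp [ 0.4663 -0.3943  0.2666] pinch [ 0.467  -0.3949  0.1119] yaw_y -153.4 tz [ 0.004 -0.004 -1.   ] F [-0.3 -0.2  0.5] T [ 0.03  0.04 -0.03] open 0.0855 j [ 0.15  0.79  0.84  1.79 -0.74  0.9  -1.35]
```

View pics/wrist4.png

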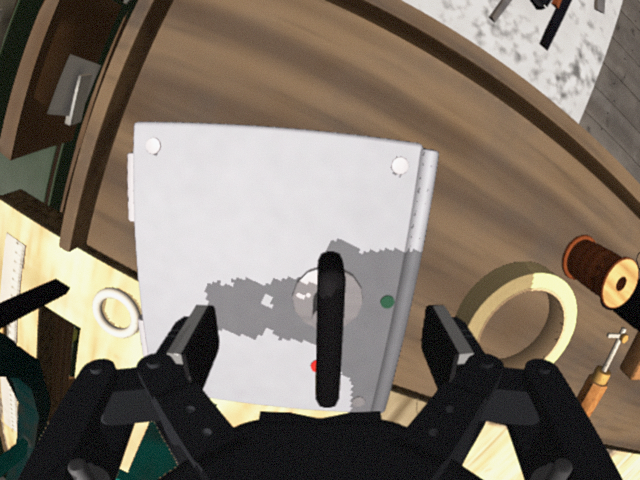

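View pics/side4.png

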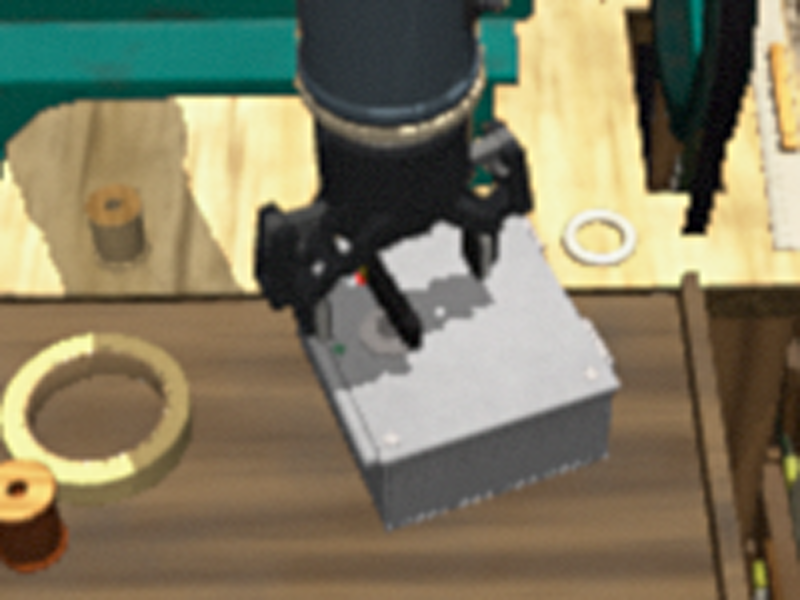

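```bash
python3 -m crank '[{"hand":0.3,"dx":0,"dy":0.08,"dz":0.05,"wx":0,"wy":0,"wz":0},{"hand":0.7,"dx":0,"dy":0,"dz":0,"wx":0,"wy":0,"wz":0},{"hand":1,"dx":0,"dy":0,"dz":0,"wx":0,"wy":0,"wz":0},{"hand":1,"dx":0,"dy":0,"dz":0,"wx":0,"wy":0,"wz":0},{"hand":1,"dx":0,"dy":0,"dz":0,"wx":0,"wy":0,"wz":0},{"hand":1,"dx":0,"dy":0,"dz":0,"wx":0,"wy":0,"wz":0},{"hand":1,"dx":0,"dy":0,"dz":0,"wx":0,"wy":0,"wz":0}]'; python3 - <<'E'
from h import *
st()
f=r.grab_frame("wrist");save(f,"wrist5")
E
```

```text
time: 8.0
ee_pos: [0.4634, -0.3968, 0.2684]
eef_rot: [0.85, -0.526, 0.005, 0.001]
wrist_force: [0.1, 0.2, -1.3]
opening: 0.0086
t 8.0 tcp [ 0.4634 -0.3968  0.2684] pinch [ 0.4645 -0.3979  0.1137] yaw_y -153.5 tz [ 0.007 -0.007 -1.   ] F [ 0.1  0.2 -1.3] T [ 0.05  0.02 -0.09] open 0.0086 j [ 0.15  0.79  0.84  1.8  -0.74  0.89 -1.35]
```

View pics/wrist5.png

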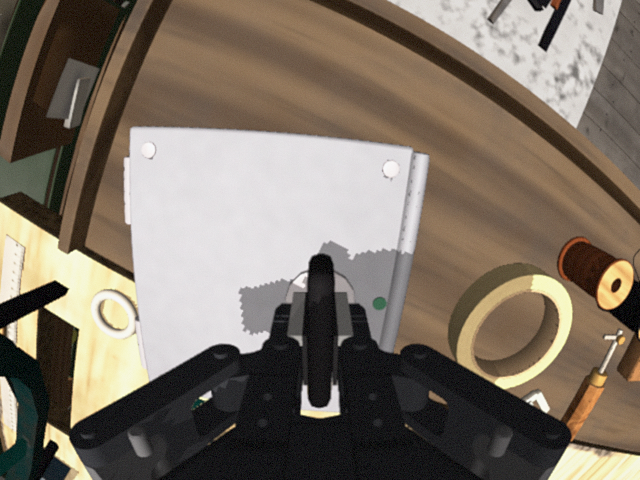

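```bash
python3 - <<'E'
from h import *
f=r.grab_frame("wrist")
A=atz(*fray(f,(320,257)),.121);B=atz(*fray(f,(318,404)),.121);print(A,B,np.linalg.norm(A-B),(A+B)/2,np.degrees(np.arctan2(*(B-A)[1::-1])));st()
A=atz(*fray(f,(320,290)),.121);B=atz(*fray(f,(320,338)),.121);print((A+B)/2,np.linalg.norm(A-B))
E
```

```text
[ 0.47976895 -0.42946088  0.121     ] [ 0.45109185 -0.37018487  0.121     ] 0.06584847225648988 [ 0.4654304  -0.39982287  0.121     ] 115.8172070013254
t 8.1 tcp [ 0.4635 -0.3968  0.2684] pinch [ 0.4645 -0.3979  0.1137] yaw_y -153.5 tz [ 0.007 -0.007 -1.   ] F [-0.6 -0.6  1.2] T [-0.02  0.27 -0.09] open 0.0087 j [ 0.15  0.79  0.84  1.8  -0.74  0.89 -1.35]
[ 0.46984156 -0.40958452  0.121     ] 0.019888212978400502
```

```bash
python3 -m crank '[{"hand":1,"dx":0,"dy":0,"dz":0,"wx":0,"wy":0,"wz":-0.4},{"hand":1,"dx":0,"dy":0,"dz":0,"wx":0,"wy":0,"wz":-0.7},{"hand":1,"dx":0,"dy":0,"dz":0,"wx":0,"wy":0,"wz":-0.7},{"hand":1,"dx":0,"dy":0,"dz":0,"wx":0,"wy":0,"wz":-0.7},{"hand":1,"dx":0,"dy":0,"dz":0,"wx":0,"wy":0,"wz":-0.7}]'; python3 - <<'E'
from h import *
st()
E
```

```text
time: 8.6
ee_pos: [0.4647, -0.3958, 0.2684]
eef_rot: [0.954, -0.301, 0.005, 0.002]
wrist_force: [-0.1, 0.1, -0.2]
opening: 0.0091
t 8.6 tcp [ 0.4647 -0.3958  0.2684] pinch [ 0.4659 -0.3967  0.1137] yaw_y -125.0 tz [ 0.008 -0.006 -1.   ] F [-0.1  0.1 -0.2] T [ 0.17  0.16 -0.02] open 0.0091 j [ 0.22  0.74  0.7   1.79 -0.62  0.84 -0.96]
```

```bash
python3 -m crank '[{"hand":1,"dx":0,"dy":0,"dz":0,"wx":0,"wy":0,"wz":-0.8},{"hand":1,"dx":0,"dy":0,"dz":0,"wx":0,"wy":0,"wz":-0.8},{"hand":1,"dx":0,"dy":0,"dz":0,"wx":0,"wy":0,"wz":-0.8},{"hand":1,"dx":0,"dy":0,"dz":0,"wx":0,"wy":0,"wz":-0.8},{"hand":1,"dx":0,"dy":0,"dz":0,"wx":0,"wy":0,"wz":-0.8},{"hand":1,"dx":0,"dy":0,"dz":0,"wx":0,"wy":0,"wz":-0.8},{"hand":1,"dx":0,"dy":0,"dz":0,"wx":0,"wy":0,"wz":-0.6}]'; python3 - <<'E'
from h import *
st()
f=r.grab_frame("wrist");save(f,"wrist6")
f=r.grab_frame("side");cv2.imwrite("pics/side6.png",cv2.resize(cv2.cvtColor(f["img"],4)[250:410,200:400],None,fx=4,fy=3.75,interpolation=cv2.INTER_CUBIC))
E
```

```text
time: 9.3
ee_pos: [0.4653, -0.3936, 0.2683]
eef_rot: [0.993, 0.117, 0.004, 0.001]
wrist_force: [-1.6, 0.5, 0.5]
opening: 0.0091
t 9.3 tcp [ 0.4653 -0.3936  0.2683] pinch [ 0.4665 -0.3938  0.1137] yaw_y -76.5 tz [ 0.008 -0.001 -1.   ] F [-1.6  0.5  0.5] T [ 0.26  0.29 -0.05] open 0.0091 j [ 0.35  0.67  0.46  1.79 -0.41  0.77 -0.32]
```

View pics/wrist6.png

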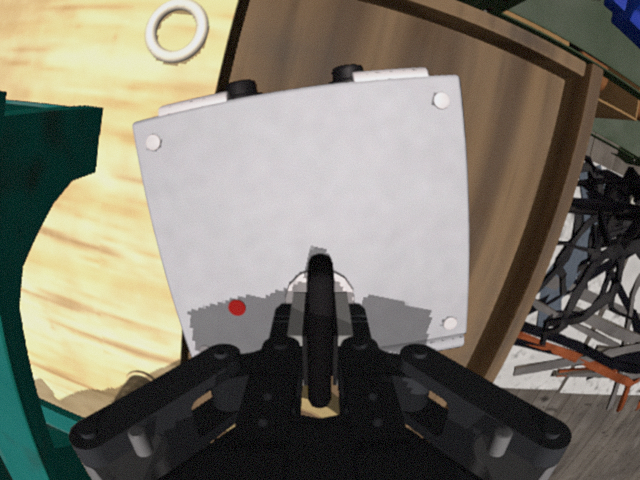

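View pics/side6.png

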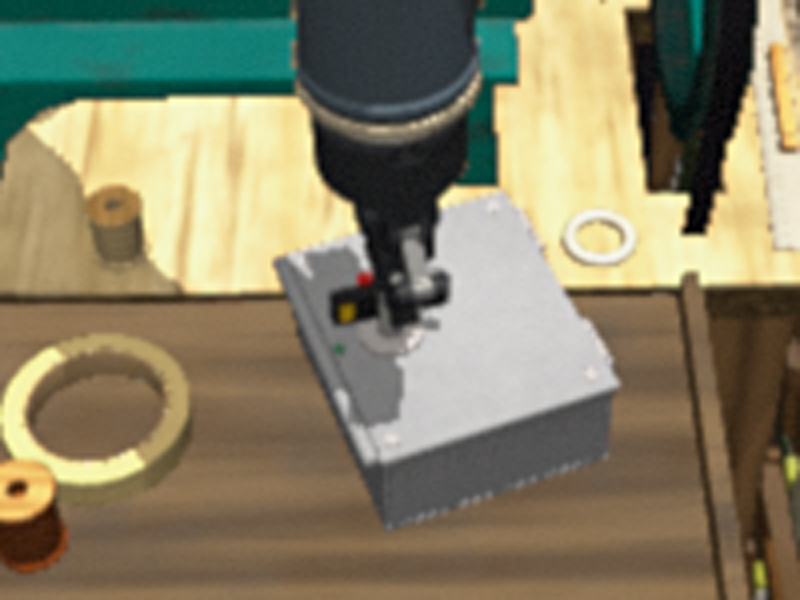

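```bash
python3 -m crank '[{"hand":1,"dx":0,"dy":0,"dz":0,"wx":0,"wy":0,"wz":-0.4},{"hand":1,"dx":0,"dy":0,"dz":0,"wx":0,"wy":0,"wz":-0.4},{"hand":1,"dx":0,"dy":0,"dz":0,"wx":0,"wy":0,"wz":-0.3},{"hand":1,"dx":0,"dy":0,"dz":0,"wx":0,"wy":0,"wz":-0.2}]'; python3 - <<'E'
from h import *
st()
E
```

```text
time: 9.8
ee_pos: [0.4651, -0.3933, 0.2684]
eef_rot: [0.978, 0.208, 0.004, 0.001]
wrist_force: [-0.7, -0.9, 1.3]
opening: 0.0089
t 9.8 tcp [ 0.4651 -0.3933  0.2684] pinch [ 0.4663 -0.3933  0.1137] yaw_y -66.0 tz [ 0.008  0.    -1.   ] F [-0.7 -0.9  1.3] T [ 0.27  0.15 -0.78] open 0.0089 j [ 0.38  0.66  0.4   1.79 -0.36  0.76 -0.18]
```

```bash
python3 -m crank '[{"hand":1,"dx":0,"dy":0,"dz":0,"wx":0,"wy":0,"wz":0.2},{"hand":1,"dx":0,"dy":0,"dz":0,"wx":0,"wy":0,"wz":0}]'; python3 - <<'E'
from h import *
st()
for t in range(0,95,5):
    g=lambda t:np.array([-.097*np.cos(t)+.041*np.sin(t),.097*np.sin(t)+.041*np.cos(t)])
    d=g(np.radians(t+5))-g(np.radians(t));print(t,(d/.03).round(2),(g(np.radians(t))-g(0)).round(4))
E
```

```text
time: 10.0
ee_pos: [0.4651, -0.3934, 0.2683]
eef_rot: [0.982, 0.19, 0.004, 0.0]
wrist_force: [-0.2, 1.2, 0.9]
opening: 0.0087
t 10.0 tcp [ 0.4651 -0.3934  0.2683] pinch [ 0.4663 -0.3933  0.1137] yaw_y -68.1 tz [ 0.008  0.001 -1.   ] F [-0.2  1.2  0.9] T [ 0.23  0.24 -0.22] open 0.0087 j [ 0.37  0.66  0.41  1.79 -0.37  0.76 -0.21]
0 [0.13 0.28] [0. 0.]
5 [0.16 0.26] [0.0039 0.0083]
10 [0.18 0.25] [0.0086 0.0162]
15 [0.2  0.23] [0.0139 0.0237]
20 [0.22 0.21] [0.0199 0.0307]
25 [0.24 0.2 ] [0.0264 0.0372]
30 [0.25 0.17] [0.0335 0.043 ]
35 [0.27 0.15] [0.0411 0.0482]
40 [0.28 0.13] [0.049  0.0528]
45 [0.29 0.1 ] [0.0574 0.0566]
50 [0.3  0.08] [0.0661 0.0597]
55 [0.3  0.05] [0.0749 0.062 ]
60 [0.31 0.02] [0.084  0.0635]
65 [ 0.31 -0.  ] [0.0932 0.0642]
70 [ 0.3  -0.03] [0.1024 0.0642]
75 [ 0.3  -0.06] [0.1115 0.0633]
80 [ 0.3  -0.08] [0.1205 0.0616]
85 [ 0.29 -0.11] [0.1294 0.0592]
90 [ 0.28 -0.13] [0.138 0.056]
```

```bash
python3 -m crank '[{"hand":1,"dx":0.13,"dy":0,"dz":-0.28,"wx":0,"wy":0,"wz":0},{"hand":1,"dx":0.16,"dy":0,"dz":-0.26,"wx":0,"wy":0,"wz":0},{"hand":1,"dx":0.18,"dy":0,"dz":-0.25,"wx":0,"wy":0,"wz":0},{"hand":1,"dx":0,"dy":0,"dz":0,"wx":0,"wy":0,"wz":0}]'; python3 - <<'E'
from h import *
st()
f=r.grab_frame("side");cv2.imwrite("pics/side7.png",cv2.resize(cv2.cvtColor(f["img"],4)[250:410,200:400],None,fx=4,fy=3.75,interpolation=cv2.INTER_CUBIC))
E
```

```text
time: 10.4
ee_pos: [0.4749, -0.39, 0.2913]
eef_rot: [0.982, 0.187, -0.001, 0.0]
wrist_force: [1.8, -0.1, -3.8]
opening: 0.0089
t 10.4 tcp [ 0.4749 -0.39    0.2913] pinch [ 0.4745 -0.3902  0.1366] yaw_y -68.5 tz [-0.003 -0.001 -1.   ] F [ 1.8 -0.1 -3.8] T [-0.1  -0.16 -0.1 ] open 0.0089 j [ 0.34  0.65  0.44  1.75 -0.35  0.83 -0.25]
```

View pics/side7.png

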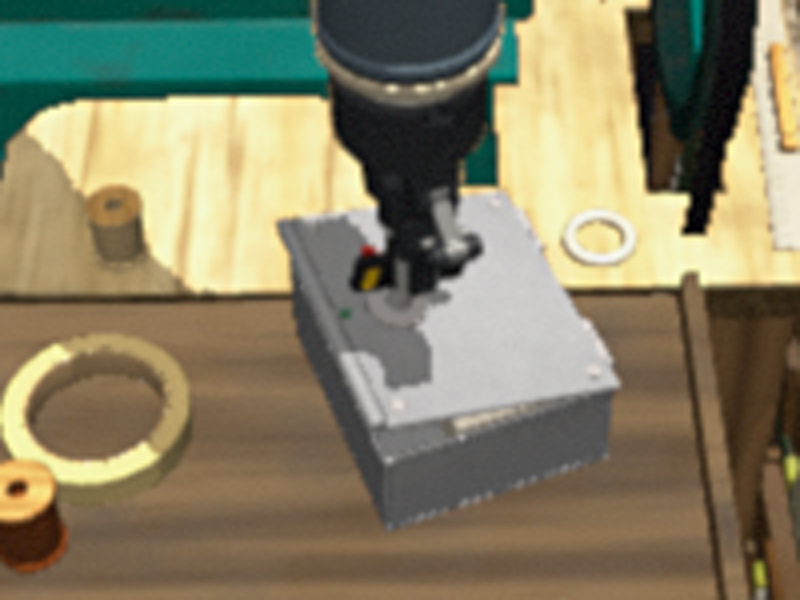

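```bash
python3 -m crank '[{"hand":1,"dx":0.2,"dy":0,"dz":-0.23,"wx":0,"wy":0,"wz":0},{"hand":1,"dx":0.22,"dy":0,"dz":-0.21,"wx":0,"wy":0,"wz":0},{"hand":1,"dx":0.24,"dy":0,"dz":-0.2,"wx":0,"wy":0,"wz":0},{"hand":1,"dx":0.25,"dy":0,"dz":-0.17,"wx":0,"wy":0,"wz":0},{"hand":1,"dx":0.27,"dy":0,"dz":-0.15,"wx":0,"wy":0,"wz":0},{"hand":1,"dx":0.28,"dy":0,"dz":-0.13,"wx":0,"wy":0,"wz":0}]'; python3 - <<'E'
from h import *
def S():
    st();p,q=pose();pi=p+q.as_matrix()[:,2]*r.pinch_z
    u=np.array([np.cos(np.radians(21.3)),np.sin(np.radians(21.3))]);v=np.array([-u[1],u[0]])
    d=pi[:2]-np.array([.5569,-.3585]);x=d@u;z=pi[2]-.0725
    print("box x,y,z",x.round(4),(d@v).round(4),z.round(4),"rad",np.hypot(x,z).round(4),"theta",np.degrees(np.arctan2(z,-x)-np.arctan2(.041,.097)).round(1))
S()
f=r.grab_frame("side");cv2.imwrite("pics/side8.png",cv2.resize(cv2.cvtColor(f["img"],4)[250:410,200:400],None,fx=4,fy=3.75,interpolation=cv2.INTER_CUBIC))
E
```

```text
time: 11.05
ee_pos: [0.5077, -0.3783, 0.3222]
eef_rot: [0.983, 0.181, -0.012, -0.0]
wrist_force: [-9.6, -3.2, 0.4]
opening: 0.0092
t 11.05 tcp [ 0.5077 -0.3783  0.3222] pinch [ 0.5042 -0.379   0.1676] yaw_y -69.1 tz [-0.023 -0.004 -1.   ] F [-9.6 -3.2  0.4] T [-0.93  2.53  0.08] open 0.0092 j [ 0.28  0.64  0.48  1.66 -0.33  0.94 -0.33]
box x,y,z -0.0566 0.0001 0.0951 rad 0.1106 theta 36.3
```

View pics/side8.png

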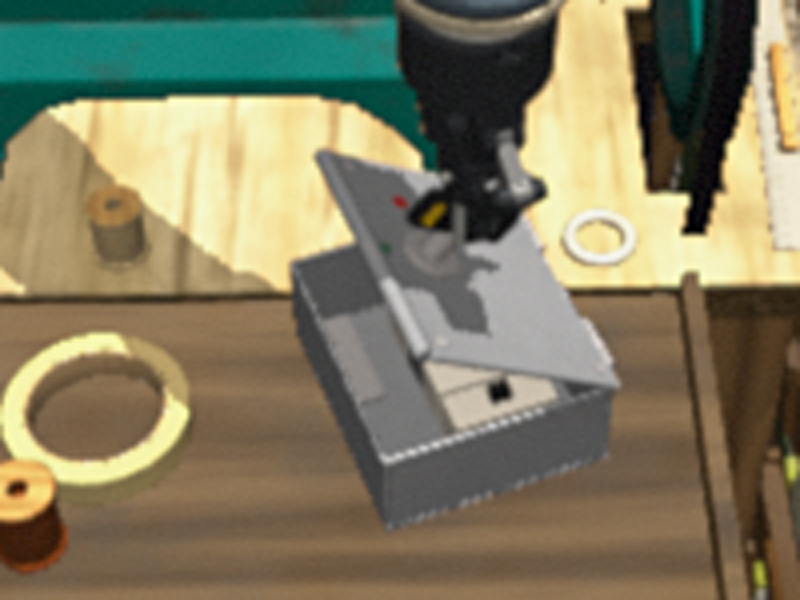

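```bash
cat >> h.py <<'E'
def S():
    st();p,q=pose();pi=p+q.as_matrix()[:,2]*r.pinch_z
    u=np.array([np.cos(np.radians(21.3)),np.sin(np.radians(21.3))]);v=np.array([-u[1],u[0]])
    d=pi[:2]-np.array([.5569,-.3585]);x=d@u;z=pi[2]-.0725
    print("box x,y,z",x.round(4),(d@v).round(4),z.round(4),"rad",np.hypot(x,z).round(4),"theta",np.degrees(np.arctan2(z,-x)-np.arctan2(.041,.097)).round(1))
def crop(n,cam="side",a=(250,410,200,400)):
    f=r.grab_frame(cam);cv2.imwrite(f"pics/{n}.png",cv2.resize(cv2.cvtColor(f["img"],4)[a[0]:a[1],a[2]:a[3]],None,fx=4,fy=3.75,interpolation=cv2.INTER_CUBIC))
E
python3 -m crank '[{"hand":1,"dx":0.27,"dy":0,"dz":-0.08,"wx":0,"wy":0,"wz":0},{"hand":1,"dx":0.28,"dy":0,"dz":-0.06,"wx":0,"wy":0,"wz":0},{"hand":1,"dx":0.3,"dy":0,"dz":-0.05,"wx":0,"wy":0,"wz":0},{"hand":1,"dx":0.3,"dy":0,"dz":-0.03,"wx":0,"wy":0,"wz":0}]'; python3 - <<'E'
from h import *
S();crop("side9")
E
```

```text
time: 11.5
ee_pos: [0.5287, -0.3717, 0.3309]
eef_rot: [0.984, 0.175, -0.024, -0.001]
wrist_force: [-17.6, -1.3, 13.6]
opening: 0.0088
t 11.5 tcp [ 0.5287 -0.3717  0.3309] pinch [ 0.5214 -0.3728  0.1764] yaw_y -69.8 tz [-0.047 -0.007 -0.999] F [-17.6  -1.3  13.6] T [-0.78  4.53  0.07] open 0.0088 j [ 0.25  0.66  0.49  1.61 -0.31  0.99 -0.39]
box x,y,z -0.0383 -0.0005 0.1039 rad 0.1107 theta 46.9
```

View pics/side9.png

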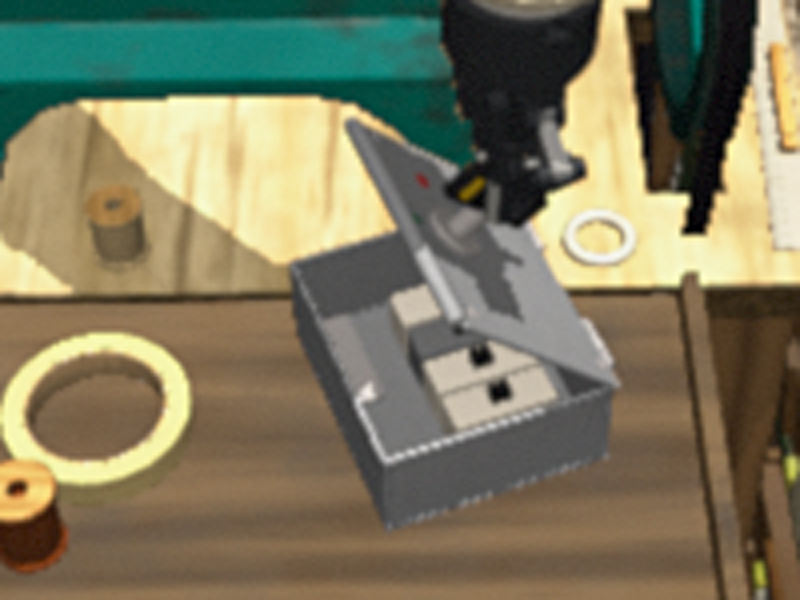

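```bash
python3 -m crank '[{"hand":0.9,"dx":0,"dy":0,"dz":0,"wx":0,"wy":0,"wz":0},{"hand":0.6,"dx":0,"dy":0,"dz":0,"wx":0,"wy":0,"wz":0},{"hand":0.4,"dx":0,"dy":0,"dz":0,"wx":0,"wy":0,"wz":0},{"hand":0.4,"dx":0,"dy":0,"dz":0,"wx":0,"wy":0,"wz":0}]'; python3 - <<'E'
from h import *
S();crop("side10")
f=r.grab_frame("wrist");save(f,"wrist10")
E
```

```text
time: 11.95
ee_pos: [0.5313, -0.3701, 0.3324]
eef_rot: [0.984, 0.176, -0.022, -0.0]
wrist_force: [0.6, -0.0, 0.4]
opening: 0.0505
t 11.95 tcp [ 0.5313 -0.3701  0.3324] pinch [ 0.5245 -0.3712  0.1778] yaw_y -69.7 tz [-0.044 -0.007 -0.999] F [ 0.6 -0.   0.4] T [-0.03 -0.07  0.02] open 0.0505 j [ 0.24  0.66  0.49  1.6  -0.31  1.   -0.39]
box x,y,z -0.0348 -0.0 0.1053 rad 0.1109 theta 48.8
```

View pics/side10.png

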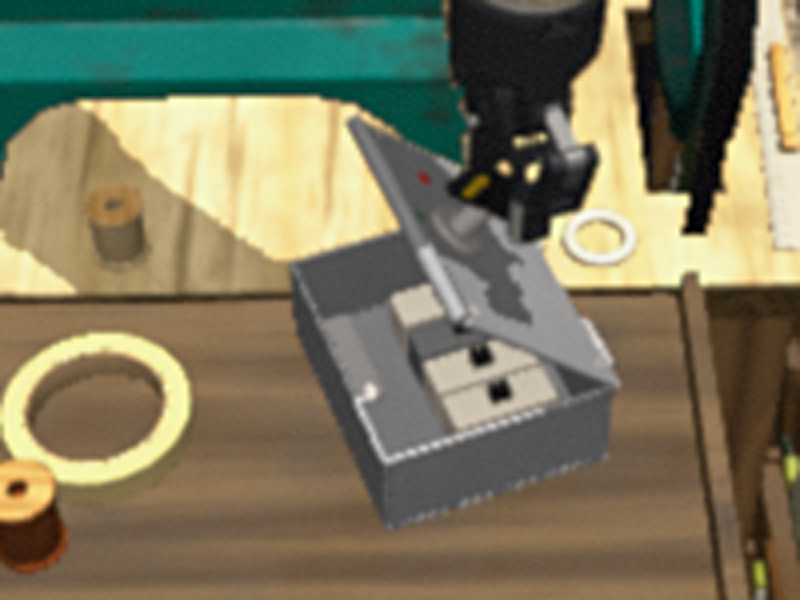

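View pics/wrist10.png

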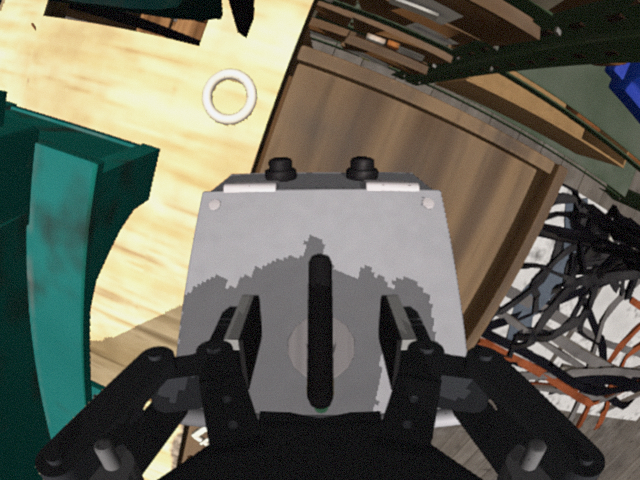

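```bash
python3 -m crank '[{"hand":0.2,"dx":0,"dy":0,"dz":-0.6,"wx":0,"wy":0,"wz":0},{"hand":0.2,"dx":0,"dy":0,"dz":-1,"wx":0,"wy":0,"wz":0},{"hand":0.2,"dx":0,"dy":0,"dz":-1,"wx":0,"wy":0.15,"wz":0},{"hand":0.2,"dx":0,"dy":0,"dz":-1,"wx":0,"wy":0.15,"wz":0}]'; python3 - <<'E'
from h import *
S()
f=r.grab_frame("side");save(f,"side11")
from scipy.optimize import minimize_scalar
T=np.array(f["T"]);fl=240/np.tan(np.radians(f["vertical_fov"])/2)
def proj(P):
    c=T[:3,:3].T@(np.array(P)-T[:3,3]);return np.array([f["cx"]+fl*c[0]/-c[2],f["cy"]-fl*c[1]/-c[2]])
u=np.array([np.cos(np.radians(21.3)),np.sin(np.radians(21.3)),0]);v=np.array([-u[1],u[0],0]);H=np.array([.5569,-.3585,.0725])
for t in (36,40,44,48): 
    E=H+.14*(-np.cos(np.radians(t))*u+np.sin(np.radians(t))*np.array([0,0,1]));print(t,proj(E+.077*v).round(1),proj(E-.077*v).round(1))
plan([((.394,-.422,.42),down(-69)),((.394,-.422,.318),down(-69))])
E
```

```text
time: 12.45
ee_pos: [0.5361, -0.368, 0.4387]
eef_rot: [0.984, 0.177, -0.003, -0.008]
wrist_force: [0.5, -0.0, 0.4]
opening: 0.0681
t 12.45 tcp [ 0.5361 -0.368   0.4387] pinch [ 0.5348 -0.3658  0.284 ] yaw_y -69.6 tz [-0.009  0.014 -1.   ] F [ 0.5 -0.   0.4] T [ 0.   -0.06  0.01] open 0.0681 j [ 0.23  0.56  0.52  1.46 -0.29  1.21 -0.42]
box x,y,z -0.0232 0.0013 0.2115 rad 0.2128 theta 60.8
36 [278.  289.8] [305.1 345.4]
40 [280.5 286.5] [308. 342.]
44 [283.3 283.3] [311.2 338.6]
48 [286.3 280.2] [314.6 335.3]
[{"hand":0,"dx": -1.0, "dy": 0.0, "dz": 0.16, "wx": -0.07, "wy": -0.02, "wz": -0.08}, {"hand":0,"dx": -1.0, "dy": -0.01, "dz": 0.16, "wx": 0.0, "wy": 0.0, "wz": 0.0}, {"hand":0,"dx": -1.0, "dy": -0.01, "dz": 0.16, "wx": 0.0, "wy": 0.0, "wz": 0.0}, {"hand":0,"dx": -1.0, "dy": -0.01, "dz": 0.16, "wx": 0.0, "wy": 0.0, "wz": 0.0}, {"hand":0,"dx": -1.0, "dy": -0.01, "dz": 0.16, "wx": 0.0, "wy": 0.0, "wz": 0.0}, {"hand":0,"dx": -0.06, "dy": -0.0, "dz": 0.01, "wx": 0.0, "wy": 0.0, "wz": 0.0}, {"hand":0,"dx": 0.0, "dy": -0.0, "dz": 1.0, "wx": 0.0, "wy": 0.0, "wz": 0.0}, {"hand":0,"dx": 0.0, "dy": -0.0, "dz": 1.0, "wx": 0.0, "wy": 0.0, "wz": 0.0}, {"hand":0,"dx": 0.0, "dy": -0.0, "dz": 1.0, "wx": 0.0, "wy": 0.0, "wz": 0.0}, {"hand":0,"dx": 0.0, "dy": -0.01, "dz": 0.4, "wx": 0.0, "wy": 0.0, "wz": 0.0}]
10 [ 0.394 -0.422  0.318]
```

View pics/side11.png

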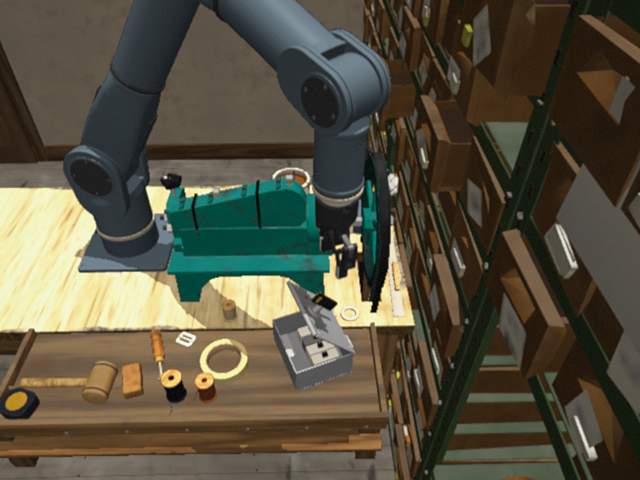

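```bash
python3 -m crank '[{"hand":0.6,"dx":-1,"dy":0,"dz":0,"wx":-0.07,"wy":0,"wz":-0.05},{"hand":1,"dx":-1,"dy":0,"dz":0,"wx":0,"wy":0,"wz":0},{"hand":1,"dx":-1,"dy":0,"dz":0.1,"wx":0,"wy":0,"wz":0},{"hand":1,"dx":-1,"dy":0,"dz":0.1,"wx":0,"wy":0,"wz":0},{"hand":1,"dx":-1,"dy":0,"dz":0.2,"wx":0,"wy":0,"wz":0},{"hand":1,"dx":-0.1,"dy":0,"dz":0.2,"wx":0,"wy":0,"wz":0},{"hand":1,"dx":0,"dy":0,"dz":0,"wx":0,"wy":0,"wz":0}]'; python3 - <<'E'
from h import *
S()
plan([((.394,-.422,.318),down(-69))])
E
```

```text
time: 13.2
ee_pos: [0.3897, -0.4248, 0.4278]
eef_rot: [0.983, 0.182, 0.005, 0.003]
wrist_force: [0.4, -0.3, 0.5]
opening: -0.0003
t 13.2 tcp [ 0.3897 -0.4248  0.4278] pinch [ 0.3914 -0.4253  0.2731] yaw_y -69.0 tz [ 0.011 -0.004 -1.   ] F [ 0.4 -0.3  0.5] T [-0.03 -0.02 -0.05] open -0.0003 j [ 0.4   0.45  0.53  1.69 -0.26  1.06 -0.19]
box x,y,z -0.1785 -0.0021 0.2006 rad 0.2685 theta 25.4
[{"hand":0,"dx": 0.04, "dy": -0.02, "dz": 1.0, "wx": 0.05, "wy": -0.06, "wz": -0.0}, {"hand":0,"dx": 0.04, "dy": -0.01, "dz": 1.0, "wx": -0.0, "wy": -0.0, "wz": -0.0}, {"hand":0,"dx": 0.05, "dy": -0.01, "dz": 1.0, "wx": -0.0, "wy": -0.0, "wz": -0.0}, {"hand":0,"dx": 0.03, "dy": -0.0, "dz": 0.66, "wx": -0.0, "wy": -0.0, "wz": -0.0}]
4 [ 0.394 -0.422  0.318]
```

```bash
python3 -m crank '[{"hand":1,"dx":0,"dy":0,"dz":1,"wx":0.05,"wy":-0.06,"wz":0},{"hand":1,"dx":0,"dy":0,"dz":1,"wx":0,"wy":0,"wz":0},{"hand":1,"dx":0,"dy":0,"dz":1,"wx":0,"wy":0,"wz":0},{"hand":1,"dx":0,"dy":0,"dz":0.6,"wx":0,"wy":0,"wz":0},{"hand":1,"dx":0,"dy":0,"dz":0,"wx":0,"wy":0,"wz":0}]'; python3 - <<'E'
from h import *
S();crop("side12");crop("scene12","scene",(200,360,340,540))
E
```

```text
time: 13.7
ee_pos: [0.3959, -0.4237, 0.3176]
eef_rot: [0.983, 0.185, 0.002, 0.001]
wrist_force: [0.4, -0.7, 0.6]
opening: -0.0001
t 13.7 tcp [ 0.3959 -0.4237  0.3176] pinch [ 0.3967 -0.424   0.1629] yaw_y -68.7 tz [ 0.005 -0.002 -1.   ] F [ 0.4 -0.7  0.6] T [-0.02  0.01  0.01] open -0.0001 j [ 0.44  0.57  0.47  1.82 -0.34  0.83 -0.12]
box x,y,z -0.1731 -0.0028 0.0904 rad 0.1953 theta 4.7
```

View pics/side12.png

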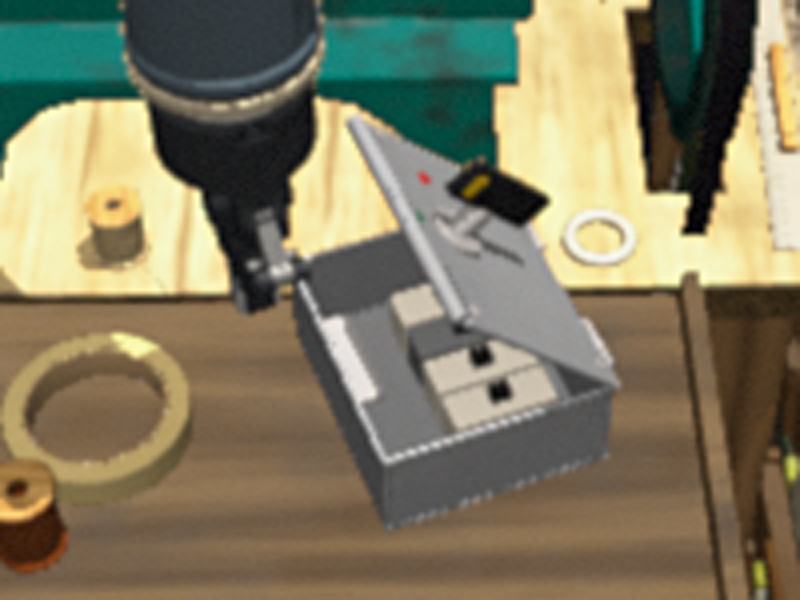

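View pics/scene12.png

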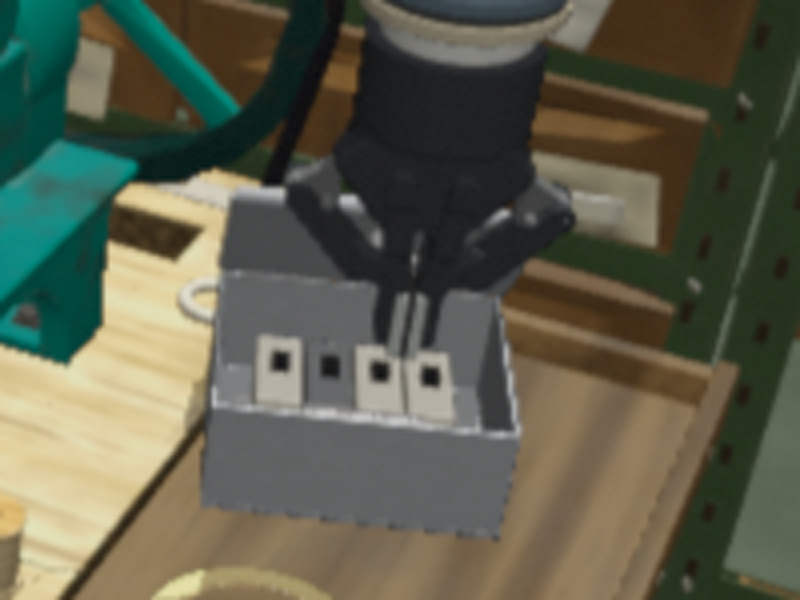

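```bash
python3 -m crank '[{"hand":1,"dx":0.8,"dy":-0.05,"dz":-0.1,"wx":0,"wy":0,"wz":0},{"hand":1,"dx":0.6,"dy":0,"dz":-0.1,"wx":0,"wy":0,"wz":0},{"hand":1,"dx":0.4,"dy":0,"dz":-0.1,"wx":0,"wy":0,"wz":0},{"hand":1,"dx":0.4,"dy":0,"dz":-0.1,"wx":0,"wy":0,"wz":0},{"hand":1,"dx":0.4,"dy":0,"dz":-0.1,"wx":0,"wy":0,"wz":0},{"hand":1,"dx":0.4,"dy":0,"dz":-0.1,"wx":0,"wy":0,"wz":0}]'; python3 - <<'E'
from h import *
S();crop("side13")
E
```

```text
time: 14.4
ee_pos: [0.479, -0.3937, 0.3475]
eef_rot: [0.983, 0.181, 0.003, 0.007]
wrist_force: [-6.0, -0.5, 3.8]
opening: 0.0006
t 14.4 tcp [ 0.479  -0.3937  0.3475] pinch [ 0.4804 -0.3958  0.1928] yaw_y -69.1 tz [ 0.009 -0.013 -1.   ] F [-6.  -0.5  3.8] T [-0.23  1.13 -0.02] open 0.0006 j [ 0.31  0.59  0.5   1.69 -0.33  0.93 -0.28]
box x,y,z -0.0848 -0.007 0.1203 rad 0.1472 theta 31.9
```

View pics/side13.png

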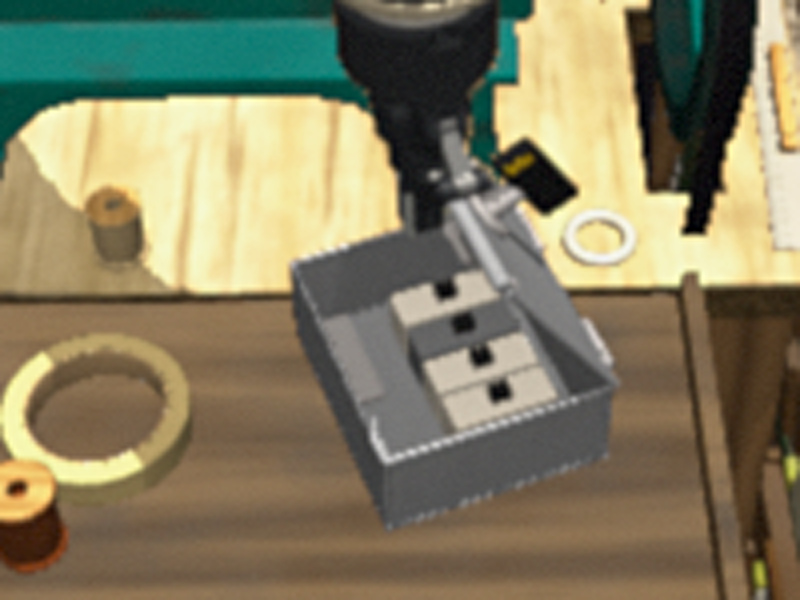

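```bash
python3 -m crank '[{"hand":1,"dx":0.4,"dy":0,"dz":0.05,"wx":0,"wy":0,"wz":0},{"hand":1,"dx":0.4,"dy":0,"dz":0.05,"wx":0,"wy":0,"wz":0},{"hand":1,"dx":0.4,"dy":0,"dz":0.05,"wx":0,"wy":0,"wz":0},{"hand":1,"dx":0.4,"dy":0,"dz":0.05,"wx":0,"wy":0,"wz":0},{"hand":1,"dx":0.4,"dy":0,"dz":0,"wx":0,"wy":0,"wz":0}]'; python3 - <<'E'
from h import *
S();crop("side14")
E
```

```text
time: 14.95
ee_pos: [0.5361, -0.3742, 0.3489]
eef_rot: [0.984, 0.179, 0.003, 0.01]
wrist_force: [-13.0, 7.6, 34.0]
opening: -0.0003
t 14.95 tcp [ 0.5361 -0.3742  0.3489] pinch [ 0.5377 -0.3772  0.1942] yaw_y -69.4 tz [ 0.01  -0.019 -1.   ] F [-13.    7.6  34. ] T [1.78 2.49 0.03] open -0.0003 j [ 0.24  0.64  0.5   1.59 -0.34  0.98 -0.36]
box x,y,z -0.0247 -0.0104 0.1217 rad 0.1242 theta 55.6
```

View pics/side14.png

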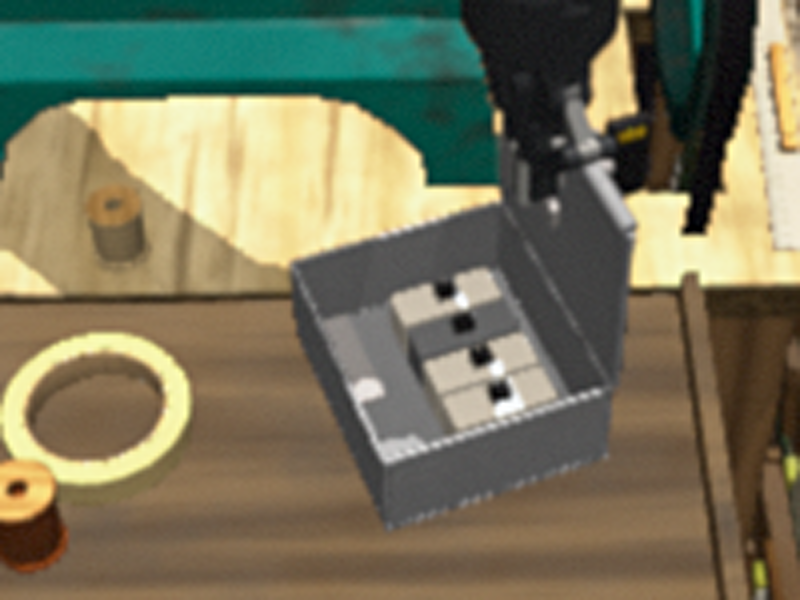

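```bash
python3 -m crank '[{"hand":1,"dx":-0.05,"dy":0,"dz":-0.35,"wx":0,"wy":0,"wz":0},{"hand":1,"dx":0,"dy":0,"dz":-0.1,"wx":0,"wy":0,"wz":0}]'; python3 - <<'E'
from h import *
S();crop("side15");crop("scene15","scene",(160,320,340,540))
E
```

```text
time: 15.2
ee_pos: [0.54, -0.3715, 0.3641]
eef_rot: [0.983, 0.182, 0.006, 0.011]
wrist_force: [-0.5, 0.9, 0.3]
opening: -0.0002
t 15.2 tcp [ 0.54   -0.3715  0.3641] pinch [ 0.5425 -0.3743  0.2094] yaw_y -69.1 tz [ 0.016 -0.019 -1.   ] F [-0.5  0.9  0.3] T [-0.02 -0.03 -0.02] open -0.0002 j [ 0.24  0.62  0.5   1.57 -0.33  1.01 -0.37]
box x,y,z -0.0192 -0.0095 0.1369 rad 0.1383 theta 59.1
```

View pics/side15.png

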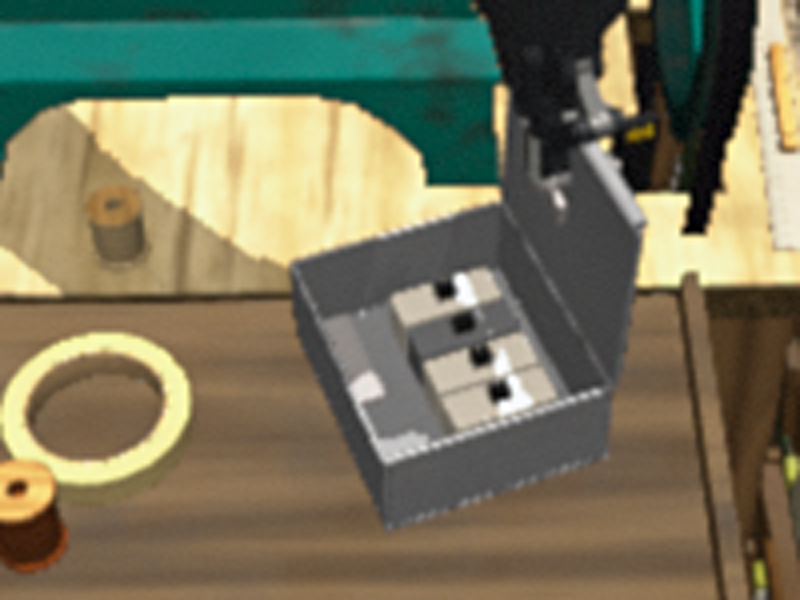

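View pics/scene15.png

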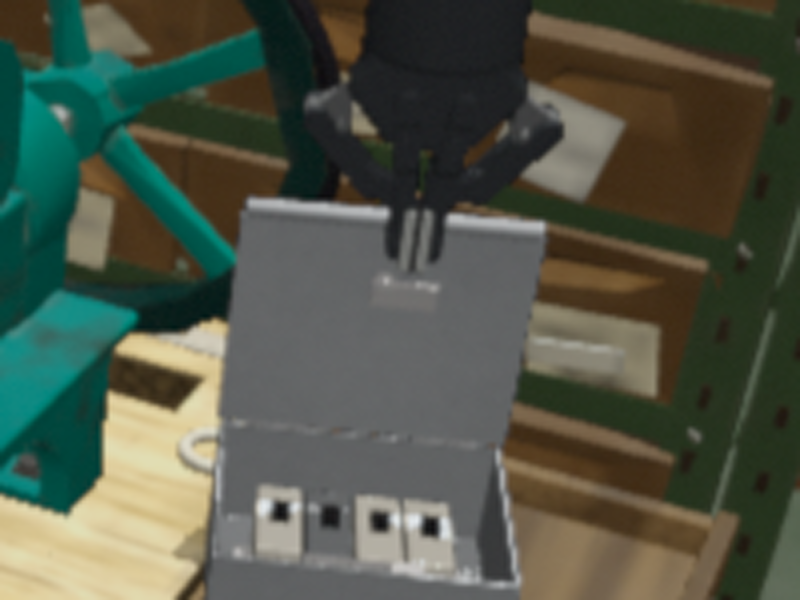

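```bash
python3 -m crank '[{"hand":1,"dx":0.3,"dy":0,"dz":0,"wx":0,"wy":0,"wz":0},{"hand":1,"dx":0.3,"dy":0,"dz":0,"wx":0,"wy":0,"wz":0},{"hand":1,"dx":0.2,"dy":0,"dz":0,"wx":0,"wy":0,"wz":0}]'; python3 - <<'E'
from h import *
S();crop("side16")
E
```

```text
time: 15.6
ee_pos: [0.5628, -0.3626, 0.3613]
eef_rot: [0.983, 0.181, 0.004, 0.01]
wrist_force: [-0.5, -1.6, -1.2]
opening: 0.0
t 15.6 tcp [ 0.5628 -0.3626  0.3613] pinch [ 0.5646 -0.3653  0.2066] yaw_y -69.2 tz [ 0.012 -0.017 -1.   ] F [-0.5 -1.6 -1.2] T [-0.3   0.41 -0.06] open 0.0 j [ 0.22  0.65  0.5   1.53 -0.34  1.03 -0.4 ]
box x,y,z 0.0047 -0.0092 0.1341 rad 0.1342 theta 69.1
```

View pics/side16.png

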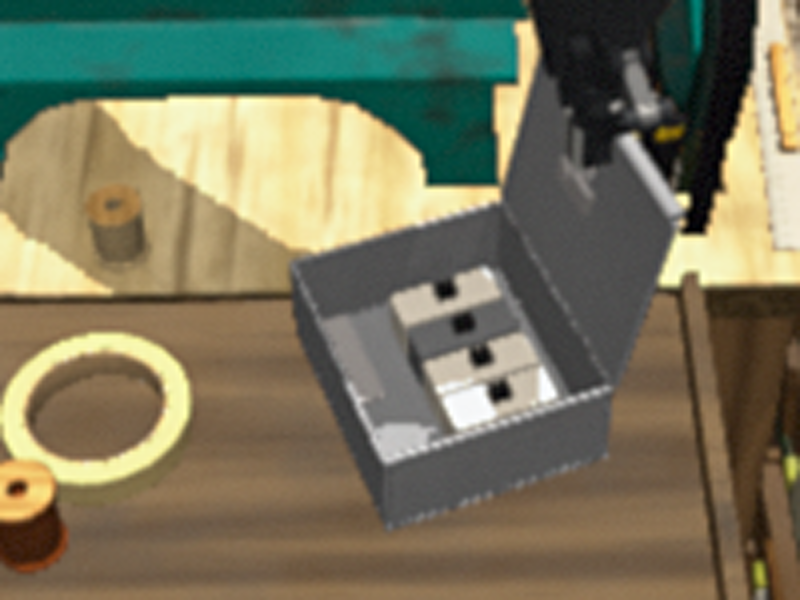

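```bash
python3 -m crank '[{"hand":1,"dx":0.25,"dy":0,"dz":0,"wx":0,"wy":0,"wz":0},{"hand":1,"dx":0.15,"dy":0,"dz":0,"wx":0,"wy":0,"wz":0},{"hand":1,"dx":0,"dy":0,"dz":0,"wx":0,"wy":0,"wz":0}]'; python3 - <<'E'
from h import *
S()
E
python3 -m crank '[{"hand":1,"dx":-0.7,"dy":0,"dz":0,"wx":0,"wy":0,"wz":0},{"hand":1,"dx":-1,"dy":0,"dz":-0.3,"wx":0,"wy":0,"wz":0},{"hand":1,"dx":-0.8,"dy":0,"dz":-1,"wx":0,"wy":0,"wz":0},{"hand":1,"dx":-0.5,"dy":0,"dz":-1,"wx":0,"wy":0,"wz":0},{"hand":1,"dx":0,"dy":0,"dz":-0.5,"wx":0,"wy":0,"wz":0},{"hand":1,"dx":0,"dy":0,"dz":0,"wx":0,"wy":0,"wz":0}]'; python3 - <<'E'
from h import *
S();f=r.grab_frame("side");save(f,"side17");crop("side17z")
T=np.array(f["T"]);fl=240/np.tan(np.radians(f["vertical_fov"])/2)
def proj(P):
    c=T[:3,:3].T@(np.array(P)-T[:3,3]);return np.array([f["cx"]+fl*c[0]/-c[2],f["cy"]-fl*c[1]/-c[2]])
u=np.array([np.cos(np.radians(21.3)),np.sin(np.radians(21.3)),0]);v=np.array([-u[1],u[0],0]);H=np.array([.5569,-.3585,.0725])
for t in (85,90,95,100,105,110): 
    E=H+.14*(-np.cos(np.radians(t))*u+np.sin(np.radians(t))*np.array([0,0,1]));print(t,[((proj(E+s*.077*v)-[200,250])*[4,3.75]).round(0) for s in (1,-1)])
g=r.grab_frame("scene");save(g,"scene17")
E
```

```text
time: 15.95
ee_pos: [0.5763, -0.3569, 0.3599]
eef_rot: [0.983, 0.182, 0.004, 0.009]
wrist_force: [-0.9, -1.8, 0.7]
opening: 0.0
t 15.95 tcp [ 0.5763 -0.3569  0.3599] pinch [ 0.5779 -0.3593  0.2052] yaw_y -69.1 tz [ 0.01  -0.016 -1.   ] F [-0.9 -1.8  0.7] T [-0.26  0.19 -0.  ] open 0.0 j [ 0.2   0.66  0.5   1.51 -0.34  1.04 -0.42]
box x,y,z 0.0192 -0.0084 0.1327 rad 0.1341 theta 75.3
time: 16.55
ee_pos: [0.4898, -0.3873, 0.4455]
eef_rot: [0.983, 0.183, 0.005, 0.008]
wrist_force: [-0.1, -0.4, -0.7]
opening: -0.0005
t 16.55 tcp [ 0.4898 -0.3873  0.4455] pinch [ 0.4918 -0.3894  0.2908] yaw_y -68.9 tz [ 0.013 -0.014 -1.   ] F [-0.1 -0.4 -0.7] T [-0.01 -0.    0.03] open -0.0005 j [ 0.26  0.51  0.54  1.54 -0.28  1.15 -0.34]
box x,y,z -0.0719 -0.0052 0.2183 rad 0.2299 theta 48.9
85 [array([488.,  29.]), array([617., 227.])]
90 [array([510.,  23.]), array([640., 219.])]
95 [array([531.,  18.]), array([663., 213.])]
100 [array([551.,  14.]), array([686., 208.])]
105 [array([571.,  12.]), array([707., 204.])]
110 [array([591.,  11.]), array([728., 202.])]
```

View pics/side17z.png

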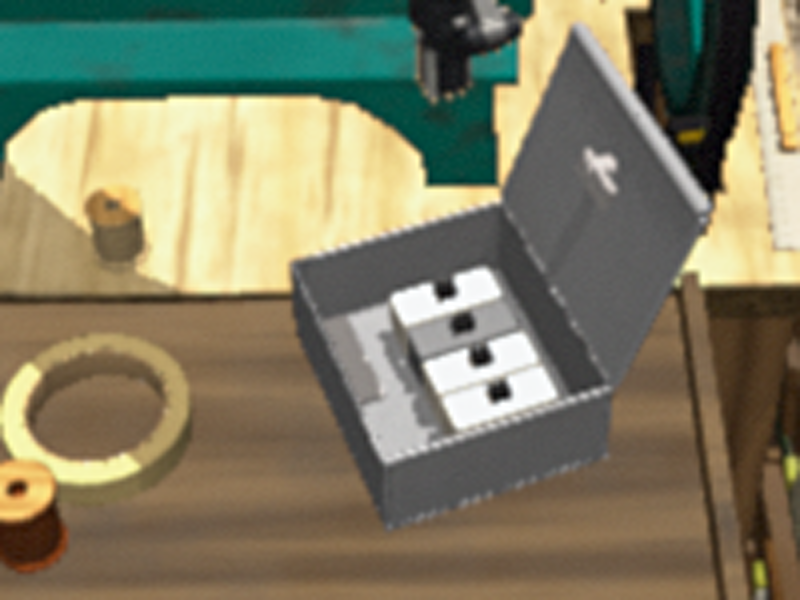

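View pics/scene17.png

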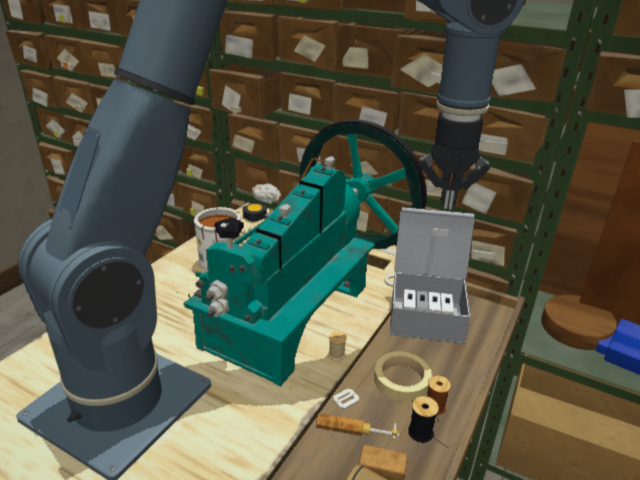

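```bash
python3 - <<'E'
from h import *
f=r.grab_frame("scene")
for t,z in [("glue_tin_mid",.062),("tape_measure_mid",.0145),("thread_spool_3_mid",.0225)]:
    for q in r.spot_point(f,t)[:1]:print(t,round(q["p"],2),np.round(q["position"],1),atz(*ray(f,q["position"]),z).round(3))
S();print(r.hand_in())
E
```

```text
glue_tin_mid 0.78 [221.1 240.1] [0.447 0.124 0.062]
tape_measure_mid 0.55 [257.6 213.3] [0.678 0.183 0.014]
thread_spool_3_mid 0.61 [344.7 343.9] [ 0.313 -0.28   0.022]
t 16.9 tcp [ 0.4904 -0.3864  0.4419] pinch [ 0.4915 -0.3881  0.2872] yaw_y -68.8 tz [ 0.007 -0.011 -1.   ] F [ 0.4 -1.2 -0. ] T [ 0.01  0.   -0.02] open -0.0004 j [ 0.26  0.52  0.54  1.54 -0.28  1.15 -0.34]
box x,y,z -0.0716 -0.0038 0.2147 rad 0.2264 theta 48.6
the job is handed in; nothing more can be done
None
```

The control box is open and I handed the job in at 16.9 s. The lid leans back at about 105° and stays there with nothing touching it.

**What I did:**
- I turned the key counterclockwise until it hit its stop; the wrist torque rose to 0.78 N m there.
- I lifted the lid to about 48° by the key.
- From about 37° the pads stopped pivoting freely on the wing (about 22 N at the wrist by 47°), so I let go there. The hinge held the lid.
- I pushed the lid the rest of the way from the front with closed fingers, then backed off.

**Last checks:**
- **Lid:** in the side picture its front corners match the positions computed for about 105°.
- **Robot:** the gripper was clear of everything and the wrist force was about 1 N.
- **Loose items:** the tin, tape measure and spool look unmoved in the picture. The network's positions differ from the first ones by about 13, 22 and 6 mm. The first readings from the two cameras already disagreed by up to about 18 mm on the same items. I put this down to measurement scatter, and the gripper never went near any of them.

**Possible problem:** near upright, the lid edge pressed up on the gripper, with the wrist sensor reading about 37 N in total. That was the last row of that move. I raised the hand in the next one and the force went back to zero. The reading is under the 40 N limit, but the sensor is only read at the end of each move, so a short higher peak can't be ruled out.

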